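# Stand the fallen end stop back up behind the carton row

## Task

The L-shaped wooden end stop of the carton row has fallen on its back. Roll it up over its corner onto its foot, without lifting it off the table and easing it down rather than letting it fall, then slide it square up against the middle of the last carton, so that its upright backs the row again. Leave the cartons standing where they are, and the other things on the table alone.

Things in the scene. Friction and masses are not known exactly. Their poses are not given: they have to be found in the camera images.
- end_stop: brown wooden L, loose, 0.2 to 0.4 kg: two boards 60 mm wide (x) and 20 mm thick; upright 150 mm along -y (z 0 to 20 mm), foot 100 mm along +z (y -20 to 0), outside sizes. Origin: middle of the outer corner edge. At the start it lies on the upright's back: z up, foot in the air, -y roughly towards the cartons. Standing: y down, z (foot) away from the cartons, face z = 0 towards them
- stop_corner (a point): middle of the outer corner edge of the end stop, the 60 mm long edge along body x that it turns over, a quarter turn (same point as its origin)
- stop_toe (a point): middle of the outer edge of the foot's free end, 100 mm from the corner: 100 mm up at the start, on the table when the stop stands
- stop_top (a point): middle of the back edge of the upright's free end, 150 mm from the corner: on the table at the start, some 20 to 120 mm from the last carton; 150 mm up when the stop stands
- stop_back (a point): point on the back face (z = 0) of the upright, mid-width, 65 mm from the corner edge; it faces the last carton when the stop stands
- carton_c: the last carton of the row, next to the end stop: plain pale card carton, taped shut, standing on edge, 150 mm wide (x), 45 mm thick (y), 130 mm tall (z), 0.4 kg, loose. Origin: centre of its underside; +y points along the row, away from the black crate and towards the end stop; the face to be backed is y = +22.5 mm
- carton_b: the middle carton of the row, the same
- carton_a: the first carton of the row, the same, next to the long side of the black crate
- crate: black lattice plastic crate of chestnuts, 400 mm (x) by 300 mm (y), 150 mm tall and 185 mm at the hand-holds in its two short ends; heavy, does not move. Origin: centre of its underside; its +y is the direction of the row, which stands against its +y side
- jar: closed glass jar, 72 mm across, 95 mm tall; origin centre of its underside; a bystander
- knife: peeling knife lying flat, 185 mm long; a bystander
- mug: white mug, 80 mm across, 90 mm tall; a bystander
- tape_roll: roll of packing tape lying flat, 110 mm across, 50 mm tall; a bystander
- scoop_spoon: large spoon, 220 mm long; a bystander
There are look-alikes about, which are no part of the job. What is shaped like the end_stop but red is not meant.

How it is judged:
On the way:
1. the end stop is tipped up over its corner and stands on its foot (height (world z) of each of stop_toe, stop_corner below 0.008 m and height (world z) of stop_top above 0.145 m), for 0.2 s.
At the end, for the whole second after the job is handed in: the end stop stands still and flat on its foot, foot pointing away from the cartons, the back of its upright within 10 mm of the last carton's face, within 10 degrees of square to it and within 40 mm of its middle; all three cartons stand within 25 mm of where they were (all of step 1 and y of stop_back in the frame of carton_c between 0.0185 and 0.0325 m and x of stop_back in the frame of carton_c between -0.04 and 0.04 m and angle between the z axis of end_stop and the y axis of carton_c, either way round below 0.17 rad and y of stop_toe in the frame of carton_c above 0.09 m and linear speed of end_stop below 0.01 m/s and angle between each of carton_a, carton_b, carton_c's own z axis and vertical below 0.12 rad and distance of each of carton_a, carton_b, carton_c from where it was at the start of the episode below 0.025 m); the robot touches nothing.
It fails at once if the end stop's corner is lifted more than 25 mm off the table (it is to be rolled over its corner, not picked up) (height (world z) of stop_corner above 0.025 m).
It fails at once if the end stop is let fall: it turns faster than 3.5 rad/s (angular speed of end_stop above 3.5 rad/s).
It fails at once if a carton is knocked over (angle between any of carton_a, carton_b, carton_c's own z axis and vertical above 0.5 rad).
It fails at once if one of the other things on the table is shifted more than 30 mm (distance of any of jar, knife, mug, tape_roll, scoop_spoon from where it was at the start of the episode above 0.03 m).
It also fails if it takes over 48 s, if anything falls off the work surface, if the arm or the gripper's body presses on something with over 40 N, if the wrist force passes 120 N, or if a joint passes its speed limit or range.

## Robot

A 6-joint arm with a two-finger parallel gripper is mounted at the origin on the work surface. World frame = base frame: x ahead of the robot, y to its left, z up, the work surface at z = 0. Lengths are in m, angles in rad, forces in N, time in s.
With the tool pointing down it reaches from about 0.25 to 0.775 m from the base axis. Payload 4 kg.
Tool frame: the origin (TCP) lies midway between the tips of the shut fingers; the grasp point (between the pads) lies 19 mm behind it; z points along the fingers, y is the direction in which the jaws open and shut (so a half turn about z gives the same grasp; the last joint's range is limited). The gripper opens to 85 mm and grips with 20 to 120 N. Pads are 22 mm wide; open, the fingers measure 114 mm over their backs; the gripper's body (76 mm by 85 mm) begins 54 mm behind the grasp point. The pads swing forward as they close: fully open they stand 13 mm farther back than shut.
Start: joints at [1.078, 0.087, 1.371, -0, 1.684, -0.103], TCP at [0.209, 0.509, 0.231] pointing down, gripper open.
Joint ranges: [-3.1, 3.1], [-0.76, 2.03], [0.27, 2.55], [-1.08, 4.22], [0.17, 2.65], [-2.57, 2.57]. Speed limits (rad/s): [2.79, 2.79, 3.14, 3.14, 3.14, 3.14].

## Interface

Orientations are given as a unit quaternion [w, x, y, z].
In Python, from cell import env, viewer gives the robot as it stands.
- The arm moves only by the tool step_arm, never from a script. Its argument "series" is a list that holds one entry, the list of rows, each a list of 5 numbers: the gripper's target within -1 to 1 (shut at 1, half-way at 0, fully open at -1), then the shift along the tool's x, y, z in mm, then the turn about the tool's z in rad. In form: [[[hand, x, y, z, yaw], ...]]. A call has exactly 10 rows; each row shifts and turns the commanded pose from where the row before left it, along the tool's axes as they then stand; what a row does not reach is not made up. A row lasts 1/10 s, in which the tool goes at most 50 mm and 8.59 degrees, less where a joint would pass 70% of its speed; a pose out of reach is approached as far as the arm can. A call with a gripper value outside its range is refused whole. The fingers move at their own pace and stop on an object; "force" is the grip in N (left out, the last holds). Time passes only in rows, so rows that do not move let the fingers close, or fill a call up. It gives the time, the measured TCP pose, the force and the opening at its end, in the units of the state.
- env.sense(): the state, without advancing time (a new reading comes with each control period).
- viewer.get_image(name): name is "side" or "top"; returns a dict with "frame" (480x640x3 uint8, blue, green, red), "fx", "fy", "cx", "cy" (pixels), "dist" ([k1, k2, p1, p2, k3] as OpenCV has them; the pictures are not rectified), "eye" and "orientation" of the camera in the world. Camera axes: x right, y down, z forward; pixel columns grow to the right and rows downward; lengths in m; the calibration is good to about 2 mm. A picture is of the moment at which its call begins. There is no depth.
- env.finish_job(): hands the job in, once; it reports no verdict.
The state is a dict: "t": time; "qpos": joint angles; "dq": joint speeds; "effort": joint torques, N m; "ee_pos": TCP position; "orientation": TCP orientation; "contact_force": force on the tool from outside, world axes, zero at the start; "moment": the same for the moment, N m; "finger_gap": finger opening in m.
Only numpy, scipy, OpenCV 4.12 (cv2) and the standard library are available. Lean on these libraries where they do the work, as an engineer would, in place of code of your own. Each camera call takes 0.05 s, during which the arm holds its last target.

## Working session

There is one attempt and no reset: what is moved stays moved. The work goes in short steps, Python scripts to look and compute and a tool call to move; the robot and the scene stay as the last step left them, time stands still between calls to the robot, and variables do not carry over. Pictures are saved under pics/ and viewed, and the job is handed in when it is done.

Besides the shell and the picture viewer there is one more tool, called after "Request:" as name(argument=value, ...), one argument or row to a line, values as JSON. step_arm: Moves the arm, as the interface text tells. Its arguments: {"type":"object","properties":{"series":{"type":"array","items":{"type":"array","items":{"type":"array","items":{"type":"number"}}}},"force":{"type":"number"}},"required":["series"]}

```bash
ls; mkdir -p pics
python3 - <<'E'
from cell import env, viewer
import cv2
print(env.sense())
for n in("side","top"):
    d=viewer.get_image(n); cv2.imwrite(f"pics/{n}0.png",d.pop("frame")); print(n,d)
E
```

```text
pics
{'t': 0.0, 'qpos': array([ 1.07789694e+00,  8.79567839e-02,  1.37227493e+00, -5.13934804e-06,
        1.68361276e+00, -1.03113519e-01]), 'dq': array([-8.99506088e-05,  3.91581169e-04, -1.07896847e-03,  1.59104487e-03,
       -1.40347158e-03, -3.08249081e-04]), 'effort': array([-1.27262570e-04, -3.51880610e+01, -3.13268602e+01, -4.41270367e-04,
        1.12358810e-02,  9.92331678e-06]), 'ee_pos': array([0.20876587, 0.50828988, 0.23012767]), 'orientation': array([-3.28143868e-04,  1.93661655e-01,  9.81067733e-01, -1.07703643e-03]), 'contact_force': array([ 0.21779979, -0.48235257,  0.12579386]), 'moment': array([ 0.03954355, -0.04859001,  0.0043825 ]), 'finger_gap': 0.08554796625791669}
side {'fx': 481.08782035625524, 'fy': 481.08782035625524, 'cx': 326.33610869387866, 'cy': 236.2630577938814, 'dist': array([-0.03509531,  0.        ,  0.        ,  0.        ,  0.        ]), 'eye': array([ 0.11180113, -0.70318876,  0.67526488]), 'orientation': array([-0.4408829 ,  0.86378062, -0.21980065,  0.10579694])}
top {'fx': 542.9922325554703, 'fy': 542.9922325554703, 'cx': 315.5775778147218, 'cy': 242.47744611395768, 'dist': array([-0.05246599,  0.        ,  0.        ,  0.        ,  0.        ]), 'eye': array([0.41035074, 0.03279983, 1.31650983]), 'orientation': array([-0.01794518,  0.71385565, -0.69929177,  0.03284959])}
```

View pics/side0.png

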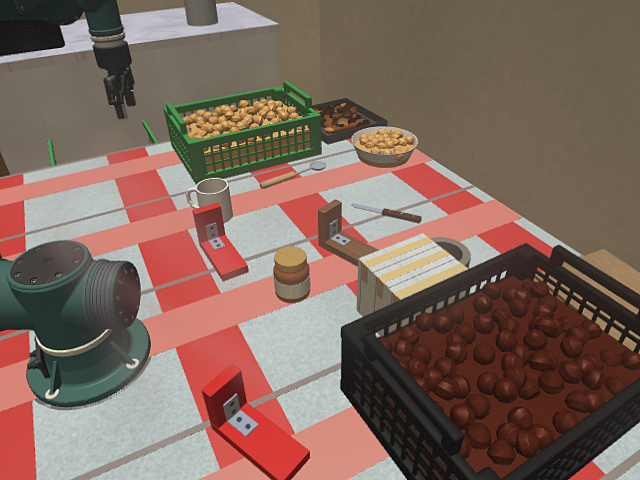

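View pics/top0.png

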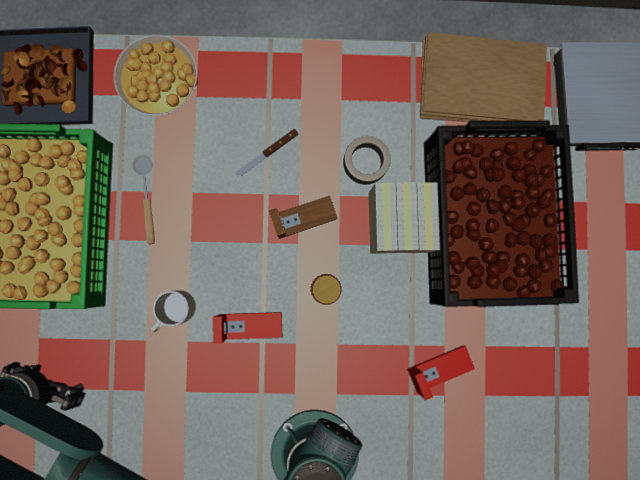

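The brown stop is at about (270–337, 195–237) in the top view, with its foot end at the left. The carton row is at (370–438, 182–252). The red L's are decoys. Next I'll zoom in and measure.

```bash
cat > h.py <<'E'
import numpy as np, cv2
from scipy.spatial.transform import Rotation as R
def rot(q): return R.from_quat([q[1],q[2],q[3],q[0]]).as_matrix()
def K(d): return np.array([[d['fx'],0,d['cx']],[0,d['fy'],d['cy']],[0,0,1]])
def ray(d,uv):
    p=cv2.undistortPoints(np.array([[uv]],float),K(d),d['dist'])[0,0]
    return d['eye'],rot(d['orientation'])@np.array([p[0],p[1],1])
def onz(d,uv,z):
    o,v=ray(d,uv); return (o+v*(z-o[2])/v[2])
def proj(d,P):
    Rm=rot(d['orientation']).T
    r,_=cv2.Rodrigues(Rm); t=-Rm@d['eye']
    return cv2.projectPoints(np.array(P,float).reshape(-1,1,3),r,t,K(d),d['dist'])[0][:,0]
def tri(d1,u1,d2,u2):
    A=[];b=[]
    for d,u in((d1,u1),(d2,u2)):
        o,v=ray(d,u);v=v/np.linalg.norm(v);M=np.eye(3)-np.outer(v,v);A.append(M);b.append(M@o)
    x,r,_,_=np.linalg.lstsq(np.vstack(A),np.hstack(b),rcond=None); return x,r
def crop(f,x0,y0,x1,y1,s,name):
    c=cv2.resize(f[y0:y1,x0:x1],None,fx=s,fy=s,interpolation=cv2.INTER_CUBIC); cv2.imwrite(name,c)
E
python3 - <<'E'
from h import *; from cell import env,viewer
t=viewer.get_image("top");s=viewer.get_image("side")
import pickle; pickle.dump((t,s),open("v0.pkl","wb"))
crop(t["frame"],250,160,450,270,4,"pics/tc.png")
crop(s["frame"],300,180,480,320,4,"pics/sc.png")
E
```

```text
(no output)
```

View pics/tc.png

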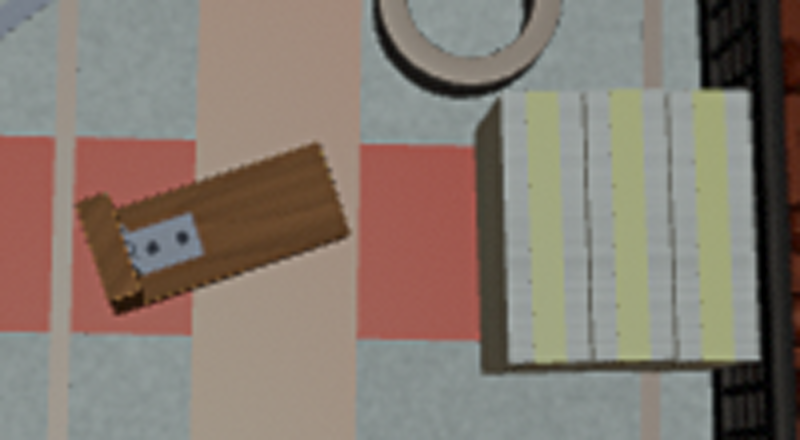

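View pics/sc.png

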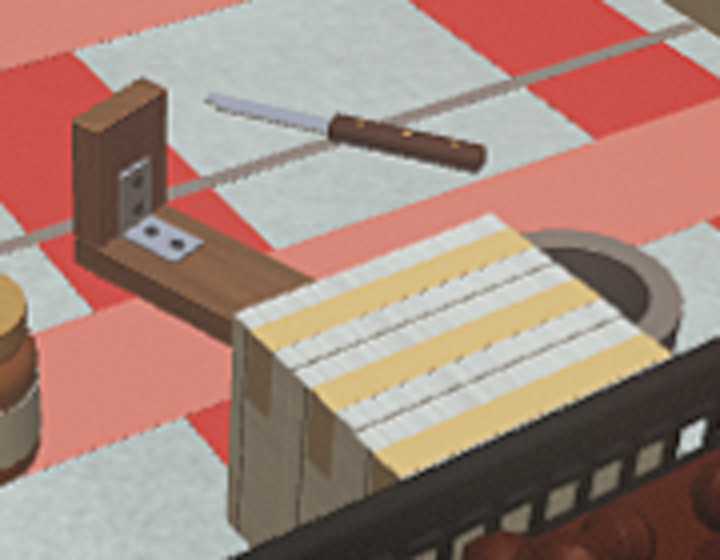

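```bash
cat > m0.py <<'E'
from h import *; import pickle
t,s=pickle.load(open("v0.pkl","rb"))
T=lambda x,y,z:onz(t,(x/4+250-.375,y/4+160-.375),z)
S=lambda x,y,z:onz(s,(x/4+300-.375,y/4+180-.375),z)
np.set_printoptions(precision=4,suppress=True)
print("foot top", T(78,204,.1),T(103,193,.1),T(113,302,.1),T(143,294,.1))
print("foot top side",S(73,123,.1),S(143,78,.1),S(166,93,.1),S(96,133,.1))
print("upr end", T(319,143,.02),T(350,235,.02))
print("side corner", S(76,258,0))
c=[T(500,97,.13),T(508,362,.13),T(750,90,.13),T(760,362,.13)]
print("carton",*c)
print("side carton",S(238,318,.13),S(492,213,.13))
print("carton bottom c top view",T(476,130,0),T(484,373,0))
E
python3 m0.py
```

```text
foot top [0.5679 0.1141 0.1   ] [0.5744 0.1002 0.1   ] [0.5129 0.093  0.1   ] [0.5178 0.0763 0.1   ]
foot top side [0.5091 0.0894 0.1   ] [0.5654 0.1116 0.1   ] [0.5689 0.0914 0.1   ] [0.5154 0.0745 0.1   ]
upr end [ 0.6185 -0.0246  0.02  ] [ 0.5632 -0.0443  0.02  ]
side corner [0.5132 0.0982 0.    ]
carton [ 0.629  -0.1197  0.13  ] [ 0.4821 -0.1258  0.13  ] [ 0.6366 -0.2594  0.13  ] [ 0.485  -0.2654  0.13  ]
side carton [ 0.4791 -0.1315  0.13  ] [ 0.6289 -0.122   0.13  ]
carton bottom c top view [ 0.6321 -0.1218  0.    ] [ 0.4829 -0.1286  0.    ]
```

```bash
cat > d.py <<'E'
from h import *; from cell import env
import sys
def to(P,ang=None):
    s=env.sense(); M=rot(s['orientation'])
    d=M.T@(np.array(P)-s['ee_pos'])*1000
    print("t",s['t'],"ee",s['ee_pos'].round(4),"tool d mm",d.round(1))
    a=np.arctan2(M[1,1],M[0,1]); print("tool y ang deg",np.degrees(a).round(2),"z",M[:,2].round(3),"gap",s['finger_gap'],"F",s['contact_force'].round(2))
    if ang is not None:
        dy=np.radians(ang)-a; dy=(dy+np.pi/2)%np.pi-np.pi/2; print("yaw about tool z",-dy)
E
python3 -c "
from d import *; to([.588,-.027,.231],20.9)"
```

```text
t 0.2 ee [0.2089 0.5085 0.2306] tool d mm [-554.2 -351.2   -0. ]
tool y ang deg 67.67 z [-0.001 -0.001 -1.   ] gap 0.0849593124890674 F [ 0.44 -0.15 -0.34]
yaw about tool z 0.8162337932210544
```

Request:
step_arm(
  series=[
    [[-1,-40,-25,0,0],[-1,-40,-25,0,0],[-1,-40,-25,0,0],[-1,-40,-25,0,0],[-1,-40,-25,0,0],[-1,-40,-25,0,0],[-1,-40,-25,0,0],[-1,-40,-25,0,0],[-1,-40,-25,0,0],[-1,-40,-25,0,0]],
  ],
)

```text
t: 1.2
ee_pos: [0.4847, 0.1237, 0.2313]
orientation: [0.0, 0.194, 0.981, 0.0]
contact_force: [1.2, 0.8, -0.1]
finger_gap: 0.0853
```

Request:
step_arm(
  series=[
    [[-1,-38.5,-25.3,0,0],[-1,-38.5,-25.3,0,0],[-1,-38.5,-25.3,0,0],[-1,-38.5,-25.3,0,0],[-1,0,0,0,0.136],[-1,0,0,0,0.136],[-1,0,0,0,0.136],[-1,0,0,0,0.136],[-1,0,0,0,0.136],[-1,0,0,0,0.136]],
  ],
)

```text
t: 2.2
ee_pos: [0.5879, -0.0266, 0.2309]
orientation: [-0.0, 0.569, 0.822, -0.0]
contact_force: [0.2, -0.6, -0.2]
finger_gap: 0.0858
```

```bash
python3 -c "
from d import *; to([.588,-.027,.1],20.9)
from cell import viewer
t=viewer.get_image('top');s=viewer.get_image('side')
crop(t['frame'],220,130,470,300,3,'pics/t1.png');crop(s['frame'],260,150,480,320,3,'pics/s1.png')"
```

```text
t 2.2 ee [ 0.5879 -0.0266  0.2309] tool d mm [-4.000e-01  1.000e-01  1.309e+02]
tool y ang deg 20.59 z [-0.001  0.    -1.   ] gap 0.08579504278333257 F [ 0.17 -0.59 -0.22]
yaw about tool z -0.005465302440834208
```

View pics/s1.png

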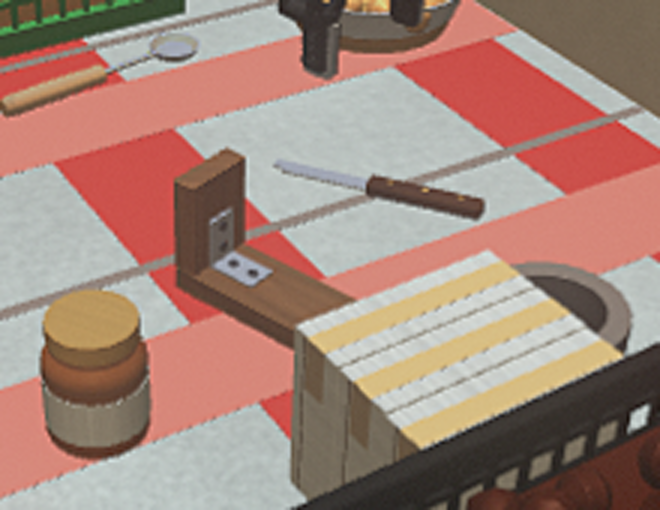

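View pics/t1.png

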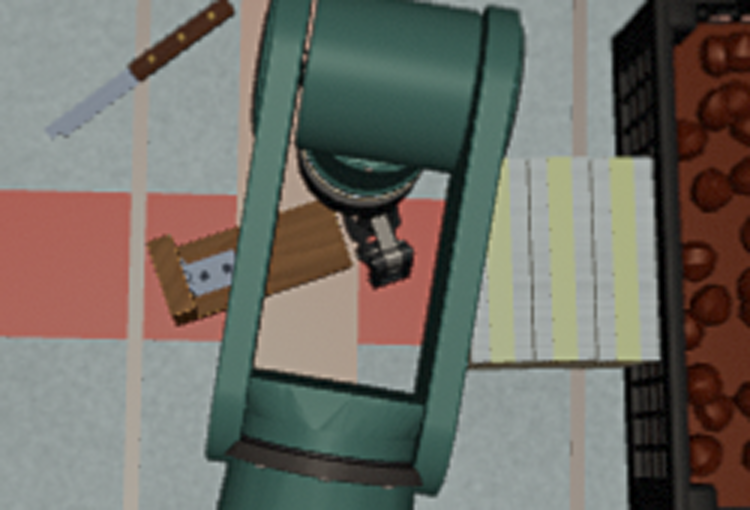

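Request:
step_arm(
  series=[
    [[-1,0,0,26,0],[-1,0,0,26,0],[-1,0,0,26,0],[-1,0,0,26,0],[-1,0,0,26,0],[-1,0,0,26,0],[-1,0,0,26,0],[-1,0,0,26,0],[-1,0,0,11,0],[-1,0,0,10,0]],
  ],
  force=20,
)

```text
t: 3.3
ee_pos: [0.5877, -0.0265, 0.0014]
orientation: [-0.0, 0.566, 0.824, -0.0]
contact_force: [-0.3, 0.5, -0.3]
finger_gap: 0.0853
```

```bash
python3 -c "
from d import *; to([.588,-.027,.0],20.9)
from cell import viewer
t=viewer.get_image('top');s=viewer.get_image('side')
crop(t['frame'],220,130,470,300,3,'pics/t2.png');crop(s['frame'],260,150,480,320,3,'pics/s2.png')"
```

```text
t 3.3 ee [ 0.5877 -0.0265  0.0014] tool d mm [-0.5  0.1  1.4]
tool y ang deg 21.01 z [-0.001  0.    -1.   ] gap 0.08526958653254353 F [-0.3   0.54 -0.3 ]
yaw about tool z 0.001842388871129863
```

View pics/s2.png

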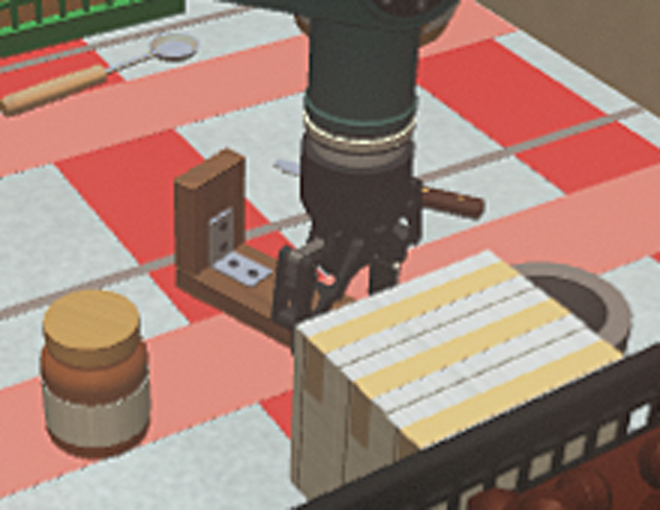

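View pics/t2.png

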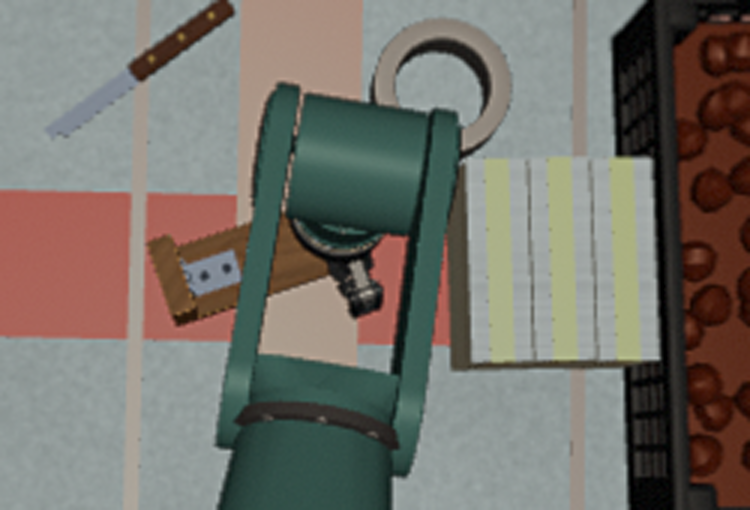

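```bash
python3 -c "
from d import *; from cell import viewer
t=viewer.get_image('top')
c=np.array([.5877,-.0265]);e=np.array([.934,.357])
for z in(.02,.05):
  for k in(.0425,.057): print(z,k,((proj(t,[*(c-e*k),z])-[220,130])*3).round(0))
crop(t['frame'],290,190,370,250,10,'pics/t3.png')"
```

```text
0.02 0.0425 [[348. 284.]]
0.02 0.057 [[354. 301.]]
0.05 0.0425 [[350. 280.]]
0.05 0.057 [[356. 297.]]
```

View pics/t3.png

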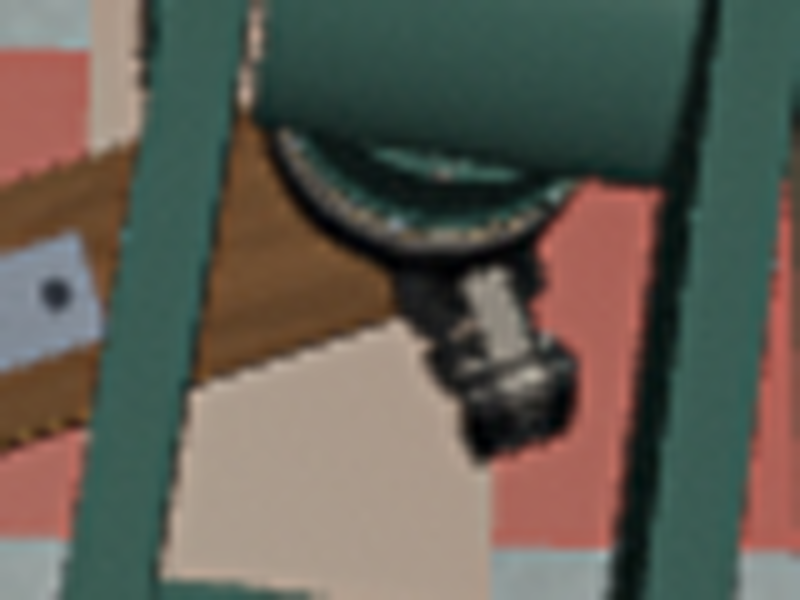

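The fingers straddle the free end of the upright. The near finger, around (515, 395) in the crop, sits slightly past the end of the board, so I'll move 8 mm towards the corner and then close gently.

Request:
step_arm(
  series=[
    [[-1,4,0,0,0],[-1,4,0,0,0],[-1,0,0,1,0],[0.3,0,0,0,0],[0.5,0,0,0,0],[0.6,0,0,0,0],[0.7,0,0,0,0],[0.7,0,0,0,0],[0.7,0,0,0,0],[0.7,0,0,0,0]],
  ],
  force=20,
)

```text
t: 4.45
ee_pos: [0.5853, -0.0191, 0.0017]
orientation: [0.0, 0.567, 0.824, 0.0]
contact_force: [-1.2, 0.2, 4.1]
finger_gap: 0.0595
```

```bash
cat > pic.py <<'E'
from d import *; from cell import viewer
import sys,pickle
def go(n):
    t=viewer.get_image('top');s=viewer.get_image('side')
    pickle.dump((t,s),open(f"v{n}.pkl","wb"))
    a=cv2.resize(t['frame'][150:270,250:410],None,fx=2.5,fy=2.5,interpolation=cv2.INTER_CUBIC)
    b=cv2.resize(s['frame'][150:310,290:450],None,fx=2.5,fy=2.5,interpolation=cv2.INTER_CUBIC)
    h=max(a.shape[0],b.shape[0]);a=cv2.copyMakeBorder(a,0,h-a.shape[0],0,0,0);
    cv2.imwrite(f"pics/p{n}.png",np.hstack([a,b]))
if __name__=="__main__":
    to([.585,-.019,0],20.9); go(sys.argv[1])
E
python3 pic.py 4
```

```text
t 4.45 ee [ 0.5853 -0.0191  0.0017] tool d mm [ 0.2 -0.3  1.7]
tool y ang deg 20.92 z [ 0.  0. -1.] gap 0.05951676358373942 F [-1.19  0.18  4.12]
yaw about tool z 0.00027344996019840195
```

View pics/p4.png

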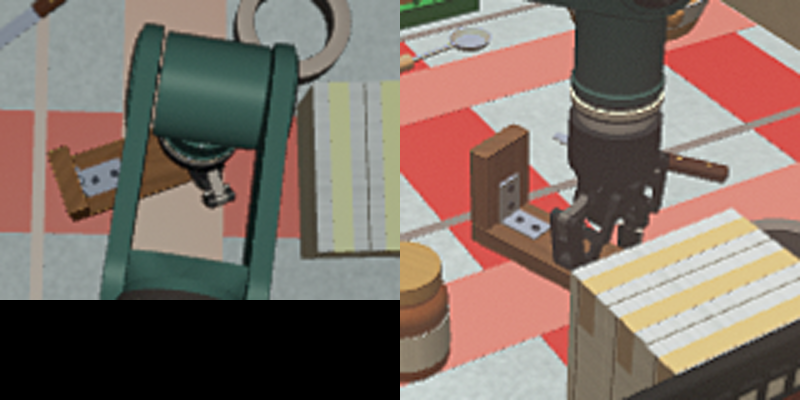

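Gripped at 59.5 mm. I'll lift only 15 mm first, to see whether the stop pivots in the pads.

Request:
step_arm(
  series=[
    [[0.7,0.1,0,-1,0],[0.7,0.1,0,-2,0],[0.7,0.1,0,-2,0],[0.7,0.2,0,-2,0],[0.7,0.2,0,-2,0],[0.7,0.2,0,-2,0],[0.7,0.3,0,-2,0],[0.7,0.3,0,-2,0],[0.7,0,0,0,0],[0.7,0,0,0,0]],
  ],
)

```text
t: 5.55
ee_pos: [0.5848, -0.0177, 0.0165]
orientation: [0.0, 0.567, 0.824, 0.0]
contact_force: [0.4, 0.7, -2.1]
finger_gap: 0.0595
```

```bash
python3 pic.py 5
```

```text
t 5.55 ee [ 0.5848 -0.0177  0.0165] tool d mm [-1.3 -0.3 16.5]
tool y ang deg 20.91 z [ 0.001  0.    -1.   ] gap 0.05952634211829575 F [ 0.38  0.67 -2.11]
yaw about tool z 0.00020349196752200704
```

View pics/p5.png

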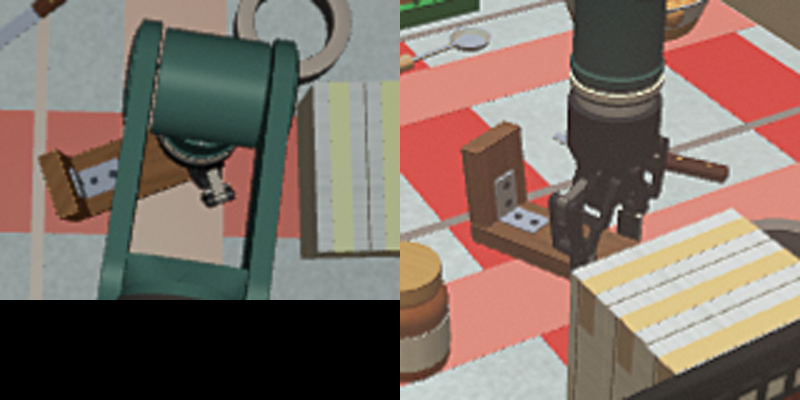

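The foot now leans and the corner is still on the table, at about (470, 243) on the right. It pivots. Next I'll work out the arc rows.

```bash
cat > arc.py <<'E'
import numpy as np
rho=np.hypot(.1297,.012);p0=np.arctan2(.012,.1297)
th=np.radians([6.5]+list(np.arange(8.5,91,2)))
X=rho*np.cos(p0+th)*1000;Z=rho*np.sin(p0+th)*1000
for i in range(1,len(th)):
    print(np.degrees(th[i]).round(1),(X[i-1]-X[i]).round(1),(Z[i-1]-Z[i]).round(1),end=' | ')
    if i%10==0:print()
E
python3 arc.py
```

```text
8.5 1.0 -4.4 | 10.5 1.2 -4.4 | 12.5 1.3 -4.4 | 14.5 1.5 -4.3 | 16.5 1.6 -4.3 | 18.5 1.8 -4.2 | 20.5 1.9 -4.1 | 22.5 2.0 -4.1 | 24.5 2.2 -4.0 | 26.5 2.3 -3.9 | 
28.5 2.5 -3.8 | 30.5 2.6 -3.7 | 32.5 2.7 -3.6 | 34.5 2.8 -3.5 | 36.5 3.0 -3.4 | 38.5 3.1 -3.3 | 40.5 3.2 -3.2 | 42.5 3.3 -3.1 | 44.5 3.4 -3.0 | 46.5 3.5 -2.9 | 
48.5 3.6 -2.7 | 50.5 3.7 -2.6 | 52.5 3.8 -2.5 | 54.5 3.9 -2.4 | 56.5 4.0 -2.2 | 58.5 4.0 -2.1 | 60.5 4.1 -1.9 | 62.5 4.2 -1.8 | 64.5 4.2 -1.6 | 66.5 4.3 -1.5 | 
68.5 4.3 -1.3 | 70.5 4.4 -1.2 | 72.5 4.4 -1.0 | 74.5 4.5 -0.9 | 76.5 4.5 -0.7 | 78.5 4.5 -0.6 | 80.5 4.5 -0.4 | 82.5 4.5 -0.3 | 84.5 4.5 -0.1 | 86.5 4.5 0.1 | 
88.5 4.5 0.2 | 90.5 4.5 0.4 |
```

Request:
step_arm(
  series=[
    [[0.7,0.5,0,-2.2,0],[0.7,0.5,0,-2.2,0],[0.7,0.6,0,-2.2,0],[0.7,0.6,0,-2.2,0],[0.7,0.7,0,-2.2,0],[0.7,0.7,0,-2.2,0],[0.7,0.7,0,-2.2,0],[0.7,0.8,0,-2.2,0],[0.7,0.8,0,-2.1,0],[0.7,0.8,0,-2.1,0]],
  ],
)

```text
t: 6.65
ee_pos: [0.5822, -0.0114, 0.0383]
orientation: [-0.0, 0.567, 0.824, 0.0]
contact_force: [-0.7, 0.0, -3.4]
finger_gap: 0.0596
```

```bash
python3 pic.py 6
```

```text
t 6.65 ee [ 0.5822 -0.0114  0.0383] tool d mm [-8.1 -0.1 38.3]
tool y ang deg 20.91 z [ 0.  0. -1.] gap 0.05959897393659452 F [-0.66  0.05 -3.38]
yaw about tool z 0.00019070613872917974
```

View pics/p6.png

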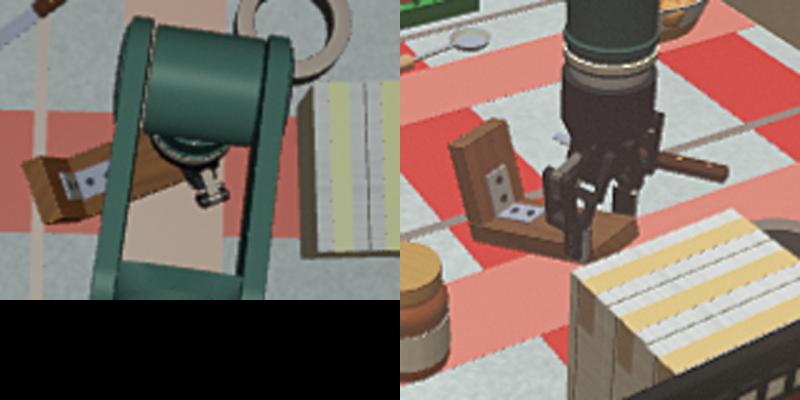

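```bash
cat > z.py <<'E'
from h import *; import pickle,sys
n=sys.argv[1]; t,s=pickle.load(open(f"v{n}.pkl","rb"))
a=cv2.resize(t['frame'][190:250,240:320],None,fx=5,fy=5,interpolation=cv2.INTER_CUBIC)
b=cv2.resize(s['frame'][180:260,300:380],None,fx=5,fy=5,interpolation=cv2.INTER_CUBIC)
a=cv2.copyMakeBorder(a,0,100,0,0,0); cv2.imwrite(f"pics/z{n}.png",np.hstack([a,b]))
E
python3 z.py 6
```

```text
(no output)
```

View pics/z6.png

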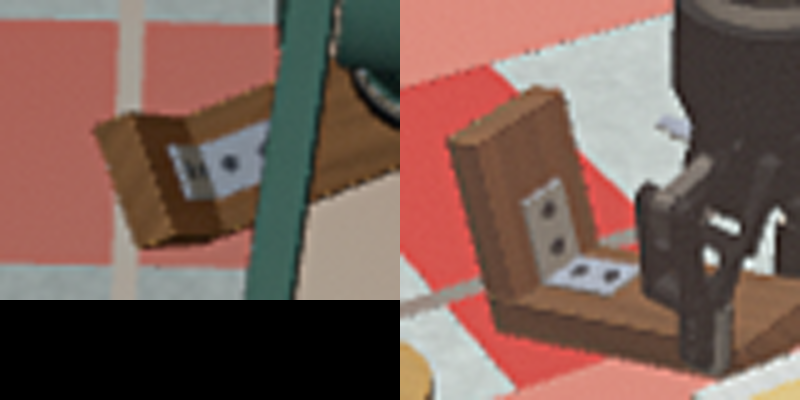

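```bash
cat > q.py <<'E'
from h import *; import pickle
def TT(n,a,b):
    t,s=pickle.load(open(f"v{n}.pkl","rb"))
    x,r=tri(t,(a[0]/5+240-.4,a[1]/5+190-.4),s,((b[0]-400)/5+300-.4,b[1]/5+180-.4)); return x
def corner(n,toe,b,L=.1):
    t,s=pickle.load(open(f"v{n}.pkl","rb"))
    o,v=ray(s,((b[0]-400)/5+300-.4,b[1]/5+180-.4))
    for z in np.arange(-.005,.031,.005):
        P=o+v*(z-o[2])/v[2]; print(z.round(3),P.round(4),np.linalg.norm(P-toe).round(4))
E
python3 - <<'E'
from q import *
toe=TT(6,(140,248),(450,140)); print(toe); corner(6,toe,(497,330))
E
```

```text
[0.50300839 0.1165427  0.09402956]
-0.005 [ 0.5143  0.0986 -0.005 ] 0.1013
0.0 [0.5113 0.0927 0.    ] 0.0974
0.005 [0.5084 0.0868 0.005 ] 0.094
0.01 [0.5054 0.0809 0.01  ] 0.0913
0.015 [0.5025 0.0751 0.015 ] 0.0893
0.02 [0.4995 0.0692 0.02  ] 0.088
0.025 [0.4965 0.0633 0.025 ] 0.0874
0.03 [0.4936 0.0574 0.03  ] 0.0877
```

The corner is still at z ≈ 0 and the tilt is about 15°, as planned. I'll carry on along the arc.

Request:
step_arm(
  series=[
    [[0.7,1.3,0,-3.2,0],[0.7,1.3,0,-3.1,0],[0.7,1.4,0,-3.1,0],[0.7,1.4,0,-3.1,0],[0.7,1.5,0,-3.0,0],[0.7,1.6,0,-3.0,0],[0.7,1.7,0,-2.9,0],[0.7,1.8,0,-2.9,0],[0.7,1.9,0,-2.8,0],[0.7,2.0,0,-2.8,0]],
  ],
)

```text
t: 7.75
ee_pos: [0.5765, 0.0036, 0.0682]
orientation: [-0.0, 0.567, 0.824, 0.0]
contact_force: [1.4, -0.1, -3.4]
finger_gap: 0.0589
```

```bash
python3 pic.py 7; python3 z.py 7
```

```text
t 7.75 ee [0.5765 0.0036 0.0682] tool d mm [-24.1  -0.1  68.2]
tool y ang deg 20.92 z [ 0.  0. -1.] gap 0.058855850784392594 F [ 1.44 -0.13 -3.38]
yaw about tool z 0.0002978937900515177
```

View pics/z7.png

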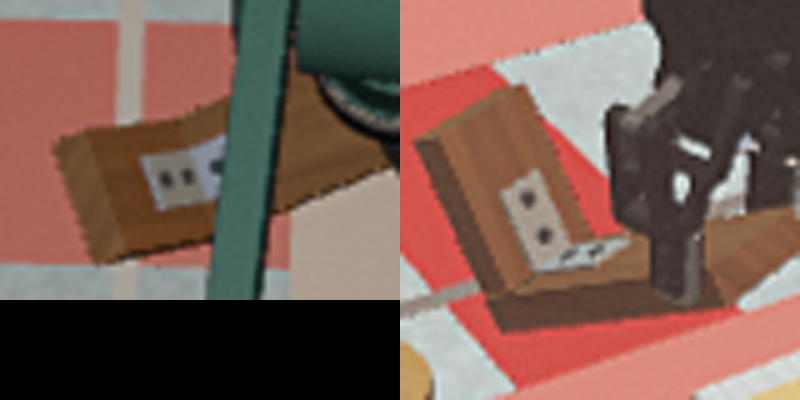

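The corner stays at about (502, 333), on the table, and the tilt is about 30°. I'll continue.

Request:
step_arm(
  series=[
    [[0.7,2.0,0,-2.7,0],[0.7,2.1,0,-2.7,0],[0.7,2.1,0,-2.6,0],[0.7,2.2,0,-2.6,0],[0.7,2.3,0,-2.5,0],[0.7,2.3,0,-2.5,0],[0.7,2.4,0,-2.4,0],[0.7,2.5,0,-2.3,0],[0.7,2.5,0,-2.3,0],[0.7,2.6,0,-2.2,0]],
  ],
)

```text
t: 8.85
ee_pos: [0.5682, 0.0251, 0.093]
orientation: [-0.0, 0.567, 0.824, 0.0]
contact_force: [-0.3, -0.0, -2.5]
finger_gap: 0.0594
```

```bash
python3 pic.py 8; python3 z.py 8
```

```text
t 8.85 ee [0.5682 0.0251 0.093 ] tool d mm [-47.1  -0.1  93. ]
tool y ang deg 20.91 z [ 0.  0. -1.] gap 0.0594202279497736 F [-0.32 -0.03 -2.47]
yaw about tool z 0.00022532032229527488
```

View pics/z8.png

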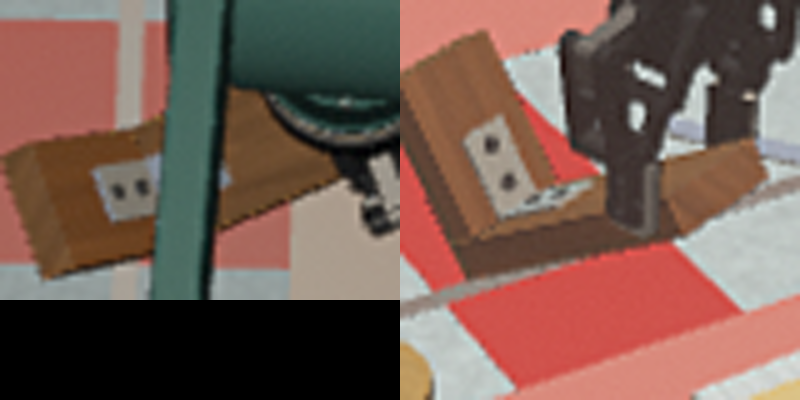

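Run:
```python
from q import *
import pickle
t,s=pickle.load(open("v8.pkl","rb"))
for n,b in((6,(497,330)),(7,(502,333)),(8,(470,280))):
    o,v=ray(s,((b[0]-400)/5+300-.4,b[1]/5+180-.4))
    print(n,[(o+v*(z-o[2])/v[2]).round(4).tolist() for z in(0,.005,.01,.015,.02,.025)])
# corner bottom in-plane: use line e through top toe near
for n,a,b in((7,(105,263),(415,140)),): print(TT(n,a,b))
crop(s['frame'],270,150,390,250,6,'pics/s8.png')
```

```text
6 [[0.5113, 0.0927, 0.0], [0.5084, 0.0868, 0.005], [0.5054, 0.0809, 0.01], [0.5025, 0.0751, 0.015], [0.4995, 0.0692, 0.02], [0.4965, 0.0633, 0.025]]
7 [[0.5123, 0.0896, 0.0], [0.5093, 0.0837, 0.005], [0.5064, 0.0778, 0.01], [0.5034, 0.072, 0.015], [0.5004, 0.0661, 0.02], [0.4975, 0.0602, 0.025]]
8 [[0.5183, 0.1341, 0.0], [0.5153, 0.1279, 0.005], [0.5123, 0.1217, 0.01], [0.5093, 0.1155, 0.015], [0.5063, 0.1093, 0.02], [0.5033, 0.1031, 0.025]]
[0.49502766 0.13322931 0.08733285]
```

View pics/s8.png

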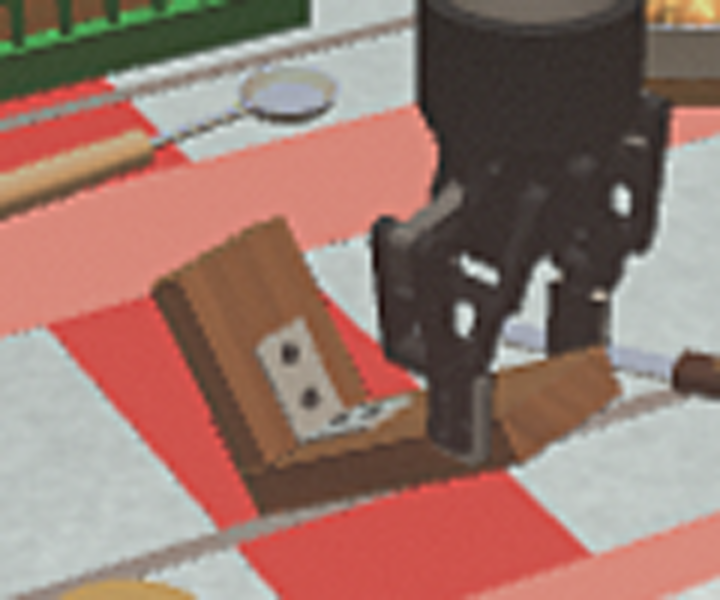

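The grip has started to hold the stop rigidly. Its corner is at about z = 0.02 with the tilt near 35°. I'll lower it back onto the table before going on.

Request:
step_arm(
  series=[
    [[0.7,0,0,2,0],[0.7,0,0,2,0],[0.7,0,0,2,0],[0.7,0,0,2,0],[0.7,0,0,2,0],[0.7,0,0,1,0],[0.7,0,0,1,0],[0.7,0,0,1,0],[0.7,0,0,0,0],[0.7,0,0,0,0]],
  ],
)

```text
t: 9.95
ee_pos: [0.5684, 0.0249, 0.0799]
orientation: [0.0, 0.567, 0.824, 0.0]
contact_force: [0.0, 0.6, -3.6]
finger_gap: 0.0596
```

```bash
cat > z.py <<'E'
from h import *; import pickle,sys
n=sys.argv[1]; t,s=pickle.load(open(f"v{n}.pkl","rb"))
a=cv2.resize(t['frame'][190:250,220:300],None,fx=5,fy=5,interpolation=cv2.INTER_CUBIC)
b=cv2.resize(s['frame'][180:260,290:370],None,fx=5,fy=5,interpolation=cv2.INTER_CUBIC)
a=cv2.copyMakeBorder(a,0,100,0,0,0); cv2.imwrite(f"pics/z{n}.png",np.hstack([a,b]))
E
sed -i 's/+240-/+220-/;s/+300-/+290-/g' q.py
python3 pic.py 9; python3 z.py 9
```

```text
t 9.95 ee [0.5684 0.0249 0.0799] tool d mm [-46.9  -0.2  79.9]
tool y ang deg 20.92 z [ 0.  0. -1.] gap 0.05957647157196835 F [ 0.01  0.59 -3.59]
yaw about tool z 0.0002809483760188858
```

View pics/z9.png

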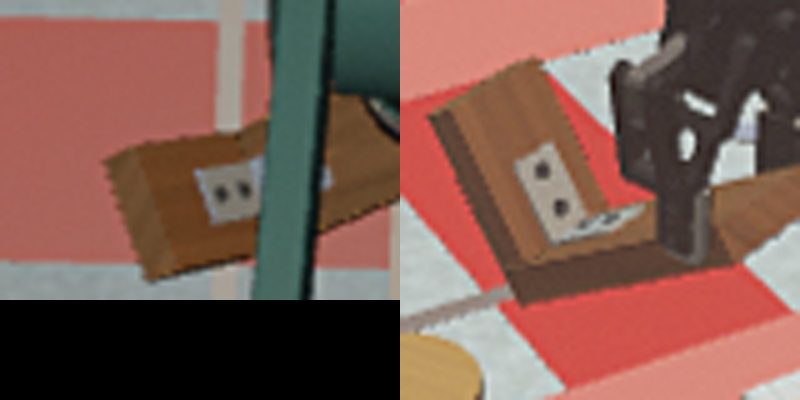

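Run:
```python
from q import *
toe=TT(9,(152,281),(431,116)); print(toe); corner(9,toe,(523,305))
```

```text
[0.48746584 0.15620093 0.08973404]
-0.005 [ 0.5134  0.1216 -0.005 ] 0.1041
0.0 [0.5105 0.1155 0.    ] 0.1012
0.005 [0.5075 0.1095 0.005 ] 0.0988
0.01 [0.5045 0.1034 0.01  ] 0.0972
0.015 [0.5016 0.0973 0.015 ] 0.0962
0.02 [0.4986 0.0913 0.02  ] 0.0959
0.025 [0.4957 0.0852 0.025 ] 0.0964
0.03 [0.4927 0.0791 0.03  ] 0.0976
```

Working from both views and the known grip radius, the corner is about 5 mm up at a tilt of about 33°. I'll lower it 4 mm and then ease the finger target towards the contact width, to see whether that softens the grip.

Request:
step_arm(
  series=[
    [[0.7,0,0,1,0],[0.7,0,0,1,0],[0.6,0,0,1,0],[0.5,0,0,1,0],[0.4,0,0,0,0],[0.3,0,0,0,0],[0.2,0,0,0,0],[0.1,0,0,0,0],[0,0,0,0,0],[0,0,0,0,0]],
  ],
)

```text
t: 11.05
ee_pos: [0.5684, 0.0249, 0.0759]
orientation: [0.0, 0.567, 0.824, 0.0]
contact_force: [-0.0, 0.3, -3.2]
finger_gap: 0.0594
```

```bash
python3 pic.py 10; python3 z.py 10
```

```text
t 11.05 ee [0.5684 0.0249 0.0759] tool d mm [-46.9  -0.1  75.9]
tool y ang deg 20.92 z [ 0.  0. -1.] gap 0.0594381732068517 F [-0.01  0.35 -3.2 ]
yaw about tool z 0.00028609478534891153
```

View pics/z10.png

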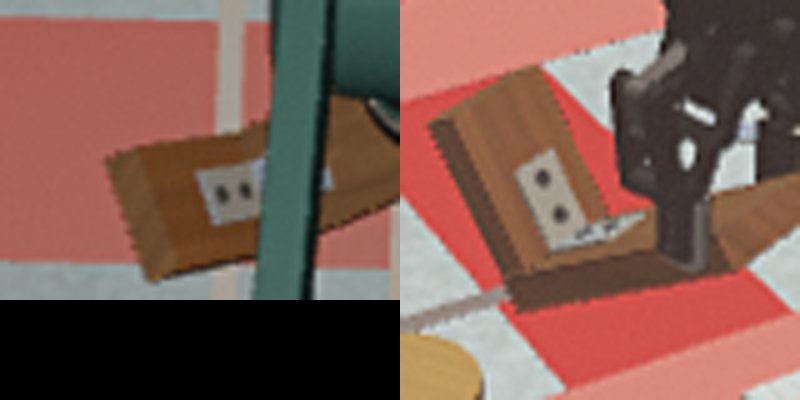

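Request:
step_arm(
  series=[
    [[-0.04,0,0,0,0],[-0.08,0,0,0,0],[-0.1,0,0,0,0],[-0.12,0,0,0,0],[-0.14,0,0,0,0],[-0.16,0,0,0,0],[-0.18,0,0,0,0],[-0.2,0,0,0,0],[-0.22,0,0,0,0],[-0.22,0,0,0,0]],
  ],
)

```text
t: 12.15
ee_pos: [0.5683, 0.0249, 0.0758]
orientation: [0.0, 0.567, 0.824, 0.0]
contact_force: [-0.1, -0.9, -3.0]
finger_gap: 0.0593
```

```bash
python3 pic.py 11; python3 z.py 11
```

```text
t 12.15 ee [0.5683 0.0249 0.0758] tool d mm [-46.9  -0.1  75.8]
tool y ang deg 20.91 z [ 0.  0. -1.] gap 0.05933686887029562 F [-0.15 -0.89 -2.95]
yaw about tool z 0.00022631776049908403
```

View pics/z11.png

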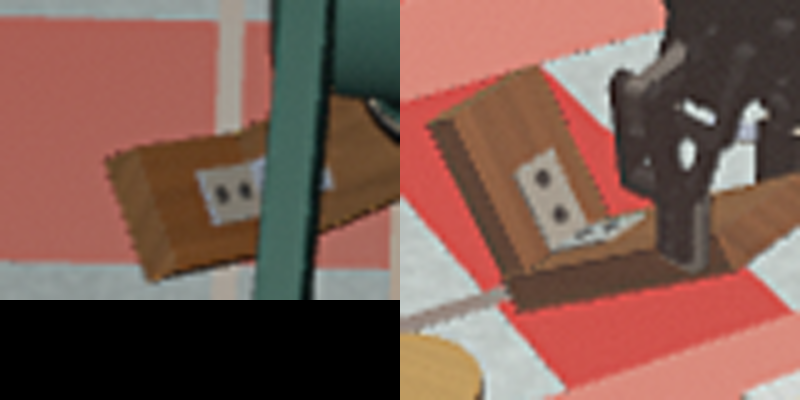

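Request:
step_arm(
  series=[
    [[-0.24,0,0,0,0],[-0.25,0,0,0,0],[-0.26,0,0,0,0],[-0.27,0,0,0,0],[-0.28,0,0,0,0],[-0.29,0,0,0,0],[-0.3,0,0,0,0],[-0.31,0,0,0,0],[-0.32,0,0,0,0],[-0.32,0,0,0,0]],
  ],
)

```text
t: 13.25
ee_pos: [0.5684, 0.0249, 0.0759]
orientation: [0.0, 0.567, 0.824, 0.0]
contact_force: [-0.0, -0.2, -2.9]
finger_gap: 0.0595
```

```bash
python3 pic.py 12; python3 z.py 12
```

```text
t 13.25 ee [0.5684 0.0249 0.0759] tool d mm [-46.9  -0.1  75.9]
tool y ang deg 20.91 z [ 0.  0. -1.] gap 0.05952061821298455 F [-0.04 -0.24 -2.9 ]
yaw about tool z 0.00017878311665087132
```

View pics/z12.png

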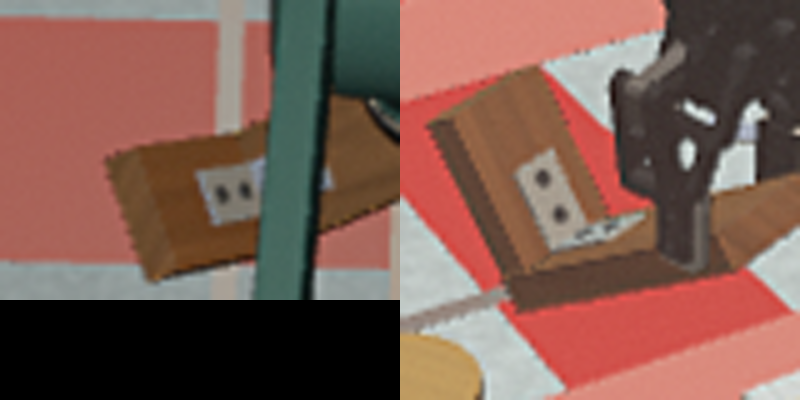

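Softening the finger target had no effect, and the stop still hangs rigidly (Fz ≈ -3 N). Gravity's torque is close to the slip limit, so small brisk lifts should ratchet it round while the corner stays low.

Request:
step_arm(
  series=[
    [[-0.3,0,0,-8,0],[-0.3,0,0,8,0],[-0.3,0,0,-8,0],[-0.3,0,0,8,0],[-0.3,0,0,-8,0],[-0.3,0,0,8,0],[-0.3,0,0,-8,0],[-0.3,0,0,8,0],[-0.3,0,0,0,0],[-0.3,0,0,0,0]],
  ],
)

```text
t: 14.35
ee_pos: [0.5691, 0.0247, 0.0764]
orientation: [0.001, 0.567, 0.824, 0.001]
contact_force: [2.5, -1.2, 1.8]
finger_gap: 0.0596
```

```bash
python3 pic.py 13; python3 z.py 13
```

```text
t 14.35 ee [0.5691 0.0247 0.0764] tool d mm [-46.4  -0.9  76.5]
tool y ang deg 20.89 z [ 0.002  0.    -1.   ] gap 0.05963242446046855 F [ 2.53 -1.23  1.76]
yaw about tool z -0.00019309389455268722
```

View pics/z13.png

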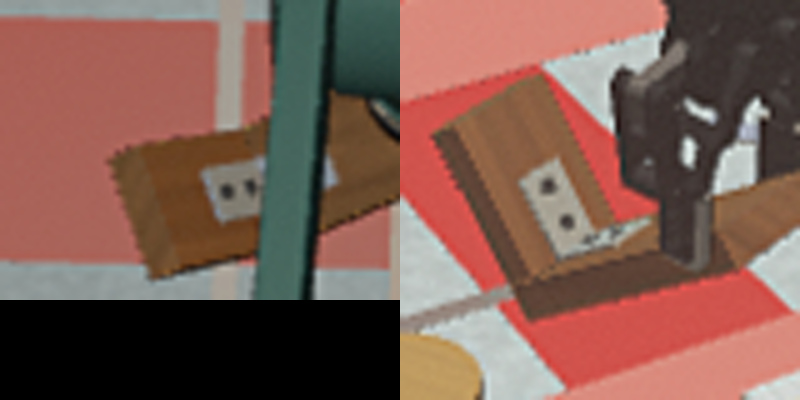

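The ratchet works. The corner moved from (515, 310) to (528, 320), which is on the table. I'll combine it with the arc.

Request:
step_arm(
  series=[
    [[-0.3,1.3,0,-10,0],[-0.3,1.3,0,7,0],[-0.3,1.3,0,-10,0],[-0.3,1.3,0,7,0],[-0.3,1.3,0,-10,0],[-0.3,1.3,0,7,0],[-0.3,1.3,0,-10,0],[-0.3,1.3,0,7,0],[-0.3,0,0,0,0],[-0.3,0,0,0,0]],
  ],
)

```text
t: 15.45
ee_pos: [0.5655, 0.0347, 0.0886]
orientation: [0.001, 0.567, 0.824, 0.001]
contact_force: [1.9, -1.2, 2.3]
finger_gap: 0.0595
```

```bash
python3 pic.py 14; python3 z.py 14
```

```text
t 15.45 ee [0.5655 0.0347 0.0886] tool d mm [-57.   -1.2  88.7]
tool y ang deg 20.89 z [ 0.002  0.    -1.   ] gap 0.05951507921114068 F [ 1.95 -1.19  2.3 ]
yaw about tool z -0.00011381148580325018
```

View pics/z14.png

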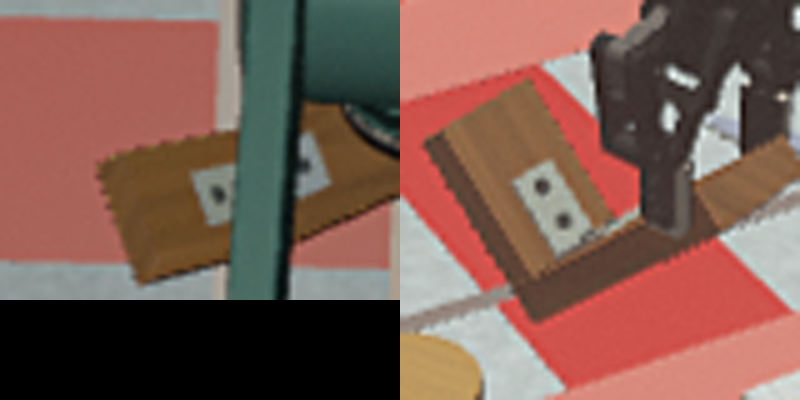

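Request:
step_arm(
  series=[
    [[-0.3,2.2,0,-11,0],[-0.3,2.2,0,7,0],[-0.3,2.2,0,-11,0],[-0.3,2.2,0,7,0],[-0.3,2.3,0,-11,0],[-0.3,2.3,0,7,0],[-0.3,2.4,0,-11,0],[-0.3,2.4,0,7,0],[-0.3,0,0,0,0],[-0.3,0,0,0,0]],
  ],
)

```text
t: 16.55
ee_pos: [0.5576, 0.0516, 0.1031]
orientation: [-0.001, 0.567, 0.824, -0.0]
contact_force: [-1.0, 0.6, -2.2]
finger_gap: 0.0593
```

```bash
python3 pic.py 15; python3 z.py 15
```

```text
t 16.55 ee [0.5576 0.0516 0.1031] tool d mm [-75.8   0.5 103.1]
tool y ang deg 20.92 z [-0.001 -0.    -1.   ] gap 0.05926425955014956 F [-0.97  0.6  -2.25]
yaw about tool z 0.0003863935857393308
```

View pics/z15.png

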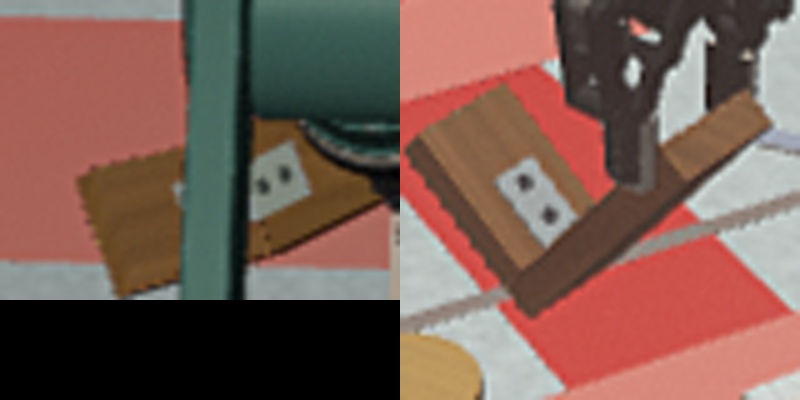

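Request:
step_arm(
  series=[
    [[-0.3,3.0,0,-13,0],[-0.3,3.0,0,9,0],[-0.3,3.1,0,-13,0],[-0.3,3.1,0,10,0],[-0.3,3.2,0,-13,0],[-0.3,3.2,0,10,0],[-0.3,3.2,0,-12,0],[-0.3,3.2,0,9,0],[-0.3,0,0,0,0],[-0.3,0,0,0,0]],
  ],
)

```text
t: 17.65
ee_pos: [0.5487, 0.0749, 0.1161]
orientation: [-0.001, 0.567, 0.824, -0.0]
contact_force: [-0.0, -0.3, -3.9]
finger_gap: 0.0596
```

```bash
python3 pic.py 16; python3 z.py 16
```

```text
t 17.65 ee [0.5487 0.0749 0.1161] tool d mm [-100.8    0.5  116. ]
tool y ang deg 20.92 z [-0.001 -0.    -1.   ] gap 0.05962368985483935 F [-0.02 -0.29 -3.86]
yaw about tool z 0.00042461179195751875
```

View pics/z16.png

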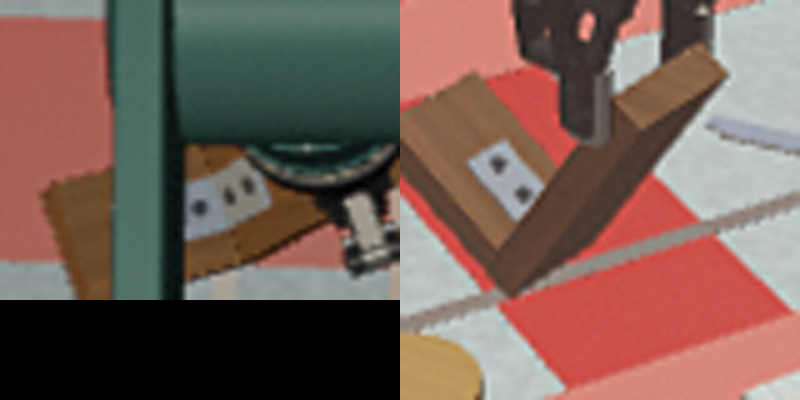

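```bash
cat > c.py <<'E'
from q import *
e=np.array([.934,.357])
def cc(n,b):
    t,s=pickle.load(open(f"v{n}.pkl","rb"))
    uv=((b[0]-400)/5+290-.4,b[1]/5+180-.4)
    f=lambda z:onz(s,uv,z)
    a0=e@f(0)[:2];a1=e@f(.01)[:2]; z=(.5105-a0)/(a1-a0)*.01
    print(n,"c",round(z,4),f(z).round(4), "k",(f(z)[:2]-[.511,.0925])@np.array([-.357,.934]))
if __name__=="__main__":
    cc(9,(523,305));cc(10,(518,313));cc(13,(528,320));cc(14,(537,322));cc(15,(530,317));cc(16,(510,297))
E
python3 c.py
```

```text
9 c 0.0076 [0.506  0.1063 0.0076] k 0.014666654541650838
10 c 0.0013 [0.5048 0.1094 0.0013] k 0.018035663106992218
13 c 0.0003 [5.070e-01 1.036e-01 3.000e-04] k 0.011780254180797927
14 c 0.0019 [0.509  0.0983 0.0019] k 0.006099393278087016
15 c 0.0027 [0.5075 0.1023 0.0027] k 0.010448006364488834
16 c 0.0084 [0.503  0.1139 0.0084] k 0.022819067230714075
```

The corner is about 8 mm up at θ ≈ 61°, so the vertical ratchet is losing leverage. With the stop this steep a horizontal shake has the longer lever and doesn't lift it. I'll shake along tool x while drifting away from the cartons and sinking slightly.

Request:
step_arm(
  series=[
    [[-0.3,0,0,3,0],[-0.3,0,0,3,0],[-0.3,16,0,0,0],[-0.3,-13,0,0,0],[-0.3,17,0,0,0],[-0.3,-13,0,0,0],[-0.3,17,0,0,0],[-0.3,-13,0,0,0],[-0.3,0,0,0,0],[-0.3,0,0,0,0]],
  ],
)

```text
t: 18.75
ee_pos: [0.5468, 0.0843, 0.1128]
orientation: [0.002, 0.568, 0.823, 0.001]
contact_force: [-0.1, -1.2, 7.3]
finger_gap: 0.0593
```

```bash
python3 pic.py 17; python3 z.py 17
```

```text
t 18.75 ee [0.5468 0.0843 0.1128] tool d mm [-109.9   -1.5  113. ]
tool y ang deg 20.85 z [ 0.004 -0.001 -1.   ] gap 0.059295722178713296 F [-0.07 -1.16  7.34]
yaw about tool z -0.0009111652589370856
```

View pics/z17.png

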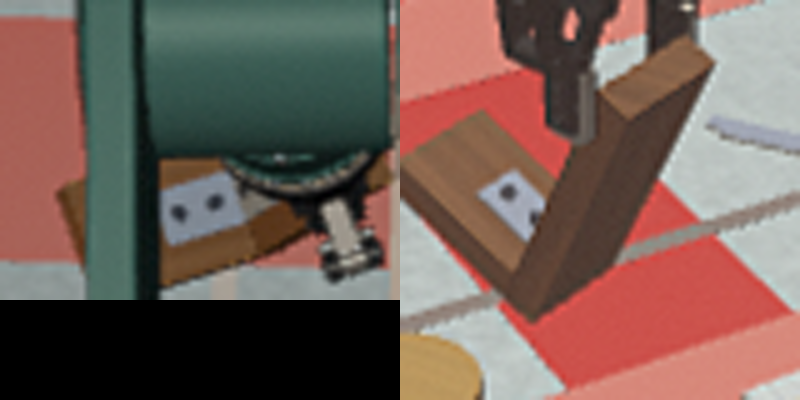

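The tilt is now about 70° and the corner is pressed lightly on the table. I'll raise a few mm and repeat.

Request:
step_arm(
  series=[
    [[-0.3,1,0,-2,0],[-0.3,1,0,-2,0],[-0.3,17,0,-1,0],[-0.3,-13,0,0,0],[-0.3,17,0,-1,0],[-0.3,-13,0,0,0],[-0.3,17,0,0,0],[-0.3,-13,0,0,0],[-0.3,0,0,0,0],[-0.3,0,0,0,0]],
  ],
)

```text
t: 19.85
ee_pos: [0.5402, 0.0985, 0.1168]
orientation: [-0.0, 0.567, 0.824, 0.0]
contact_force: [-0.8, 1.1, 1.0]
finger_gap: 0.0595
```

```bash
python3 pic.py 18; python3 z.py 18
```

```text
t 19.85 ee [0.5402 0.0985 0.1168] tool d mm [-1.259e+02 -1.000e-01  1.167e+02]
tool y ang deg 20.9 z [-0.     0.001 -1.   ] gap 0.059455027908364676 F [-0.83  1.09  0.98]
yaw about tool z -8.145553869298716e-05
```

View pics/z18.png

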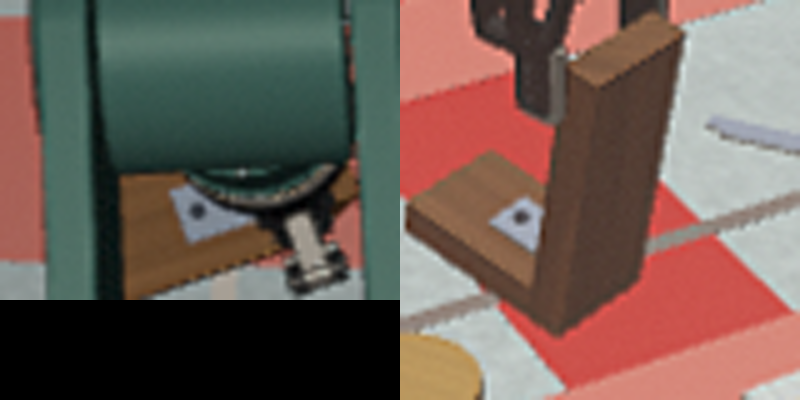

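```bash
cat > pl.py <<'E'
from q import *
def pp(n,b,E=.5105,ang=20.9):
    t,s=pickle.load(open(f"v{n}.pkl","rb"))
    a=np.radians(ang);e=np.array([np.cos(a),np.sin(a),0])
    o,v=ray(s,((b[0]-400)/5+290-.4,b[1]/5+180-.4))
    P=o+v*(E-e@o)/(e@v); return P
E
python3 - <<'E'
from pl import *
k=np.array([-.357,.934,0])
c=pp(18,(556,336));t=pp(18,(598,89));f=pp(18,(408,228));
for P in(c,t,f):print(P.round(4),(k@P).round(4))
d=t-c;print(np.degrees(np.arctan2(d[2],-k@d)),np.linalg.norm(d))
d=f-c;print("foot",np.degrees(np.arctan2(d[2],k@d)),np.linalg.norm(d))
E
```

```text
[ 5.131e-01  8.720e-02 -5.000e-04] -0.1017
[0.5228 0.0619 0.1438] -0.1288
[0.4795 0.1752 0.0184] -0.0075
79.38398190006353 0.14685808065297276
foot 11.34801489934576 0.09607477374883812
```

The tilt is 79° and the corner is at z ≈ 0. One more round should do it.

Request:
step_arm(
  series=[
    [[-0.3,2,0,0,0],[-0.3,18,0,0,0],[-0.3,-13,0,0,0],[-0.3,18,0,0,0],[-0.3,-13,0,0,0],[-0.3,18,0,0,0],[-0.3,-13,0,0,0],[-0.3,6,0,0,0],[-0.3,0,0,0,0],[-0.3,0,0,0,0]],
  ],
)

```text
t: 20.95
ee_pos: [0.5324, 0.119, 0.1168]
orientation: [0.001, 0.567, 0.824, -0.0]
contact_force: [1.6, -0.4, 0.4]
finger_gap: 0.0593
```

```bash
python3 pic.py 19; python3 z.py 19
```

```text
t 20.95 ee [0.5324 0.119  0.1168] tool d mm [-147.6   -0.   117. ]
tool y ang deg 20.89 z [ 0.001 -0.001 -1.   ] gap 0.05931739539451497 F [ 1.57 -0.39  0.42]
yaw about tool z -0.00018594669851434986
```

View pics/z19.png

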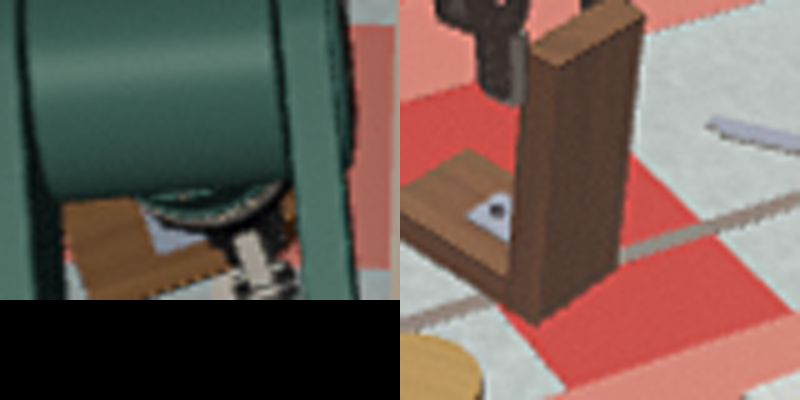

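Run:
```python
from pl import *
k=np.array([-.357,.934,0])
c=pp(19,(537,326));t=pp(19,(558,69))
for P in(c,t):print(P.round(4),(k@P).round(4))
d=t-c;print(np.degrees(np.arctan2(d[2],-k@d)),np.linalg.norm(d))
t,s=pickle.load(open("v19.pkl","rb")); crop(s['frame'],280,150,380,260,6,'pics/s19.png')
```

```text
[ 5.089e-01  9.820e-02 -4.000e-04] -0.0899
[0.5148 0.0829 0.145 ] -0.1063
83.57100003405967 0.1463688400775852
```

View pics/s19.png

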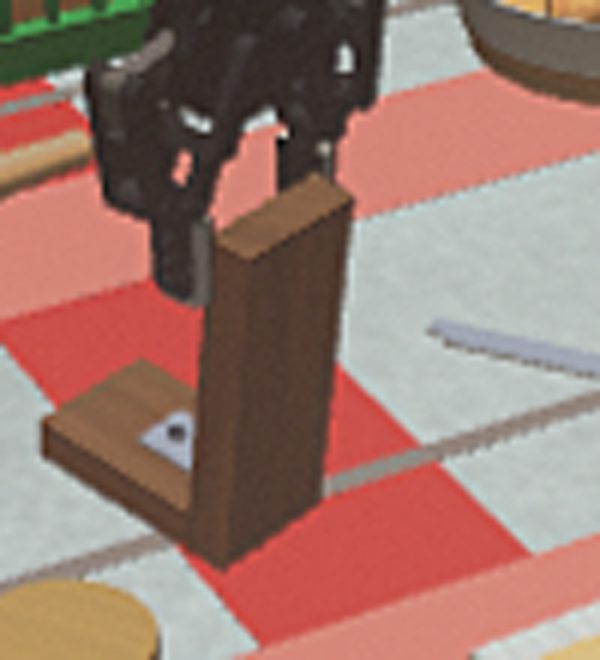

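θ is about 84° now. I'll press a little while shaking and dragging away, which turns it the rest of the way.

Request:
step_arm(
  series=[
    [[-0.3,2,0,1,0],[-0.3,18,0,0.5,0],[-0.3,-13,0,0,0],[-0.3,18,0,0.5,0],[-0.3,-13,0,0,0],[-0.3,18,0,0,0],[-0.3,-13,0,0,0],[-0.3,8,0,0,0],[-0.3,0,0,0,0],[-0.3,0,0,0,0]],
  ],
)

```text
t: 22.05
ee_pos: [0.5233, 0.1436, 0.1154]
orientation: [0.0, 0.567, 0.824, 0.0]
contact_force: [0.6, -0.9, 4.7]
finger_gap: 0.0595
```

```bash
python3 pic.py 20; python3 z.py 20;python3 - <<'E'
from pl import *
t,s=pickle.load(open("v20.pkl","rb")); crop(s['frame'],270,150,370,250,6,'pics/s20.png')
E
```

```text
t 22.05 ee [0.5233 0.1436 0.1154] tool d mm [-173.9   -0.6  115.4]
tool y ang deg 20.94 z [ 0.001  0.    -1.   ] gap 0.059507676919446674 F [ 0.57 -0.94  4.72]
yaw about tool z 0.0007829238710910236
```

View pics/s20.png

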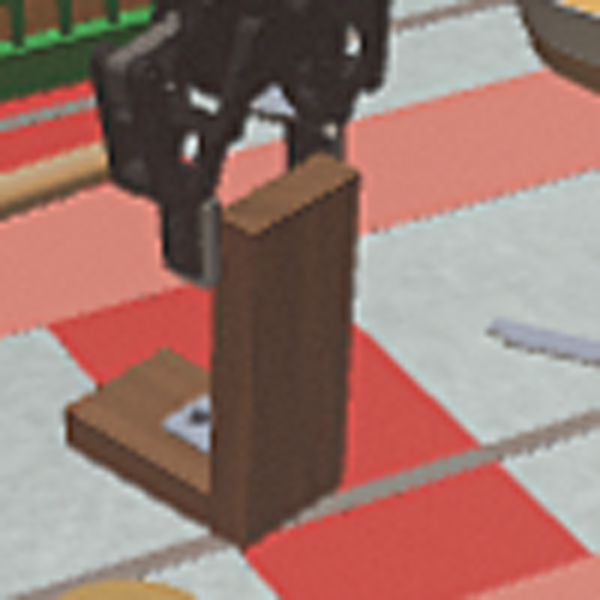

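```bash
cat > an.py <<'E'
from pl import *
def an(n,cu,tu,fu,x0,y0,sc=6,E=.5105):
    c2=lambda p:((p[0]/sc+x0-290)*5+400+(.4-.42)*5,(p[1]/sc+y0-180)*5)
    k=np.array([-.357,.934,0])
    c,t,f=[pp(n,c2(p),E) for p in(cu,tu,fu)]
    for P in(c,t,f):print(P.round(4),(k@P).round(4))
    d=t-c;print("up",np.degrees(np.arctan2(d[2],-k@d)),np.linalg.norm(d))
    d=f-c;print("foot",np.degrees(np.arctan2(d[2],k@d)),np.linalg.norm(d))
E
python3 - <<'E'
from an import *
an(20,(246,549),(247,236),(68,446),270,150)
an(19,(225,571),(246,263),(42,458),280,150)
E
```

```text
[0.5017 0.1171 0.0006] -0.0697
[0.504  0.1111 0.1447] -0.0761
[0.4667 0.209  0.0061] 0.0286
up 87.46108268352364 0.14415874557666652
foot 3.165539522494583 0.09848363070654116
[ 5.09e-01  9.80e-02 -2.00e-04] -0.0902
[0.5142 0.0846 0.1442] -0.1045
[0.4737 0.1905 0.0089] 0.0088
up 84.32702189989988 0.1451688358607882
foot 5.283363953426496 0.09943550589775083
```

Request:
step_arm(
  series=[
    [[-0.3,2,0,0.5,0],[-0.3,18,0,0,0],[-0.3,-15,0,0,0],[-0.3,18,0,0,0],[-0.3,-15,0,0,0],[-0.3,18,0,0,0],[-0.3,-15,0,0,0],[-0.3,4,0,0,0],[-0.3,0,0,0,0],[-0.3,0,0,0,0]],
  ],
)

```text
t: 23.15
ee_pos: [0.518, 0.157, 0.1147]
orientation: [0.0, 0.567, 0.824, 0.0]
contact_force: [-1.5, -0.3, 5.7]
finger_gap: 0.0592
```

```bash
python3 pic.py 21
python3 - <<'E'
from pl import *
t,s=pickle.load(open("v21.pkl","rb")); crop(s['frame'],270,150,370,250,6,'pics/s21.png')
E
```

```text
t 23.15 ee [0.518  0.157  0.1147] tool d mm [-188.3   -0.4  114.7]
tool y ang deg 20.93 z [ 0.001 -0.    -1.   ] gap 0.05922703388005091 F [-1.47 -0.29  5.72]
yaw about tool z 0.00045660792273483075
```

View pics/s21.png

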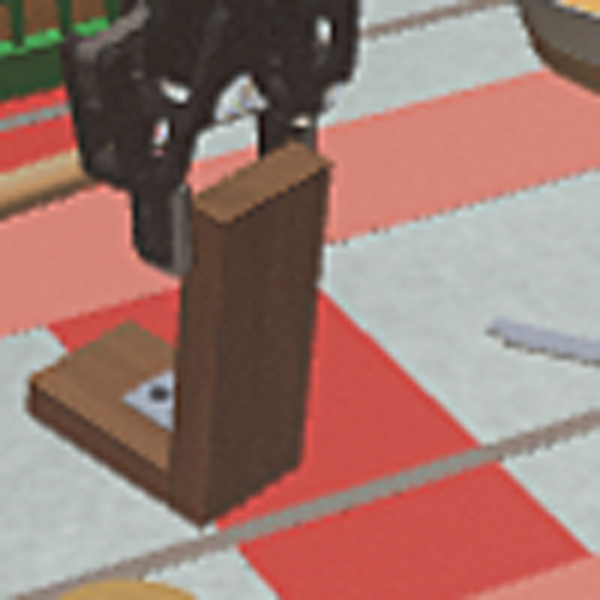

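Run:
```python
from an import *
an(21,(205,528),(218,221),(30,408),270,150)
```

```text
[0.4939 0.1376 0.0005] -0.0478
[0.4989 0.1245 0.1456] -0.0619
[0.4591 0.2288 0.0156] 0.0498
up 84.44153809083402 0.14580681433996548
foot 8.826253516832729 0.09876753164420503
```

That last shake turned it back a few degrees, because pressing with a backward stroke rolls it the wrong way. A steady pressed drag away from the cartons, with no backward stroke, should finish it.

Request:
step_arm(
  series=[
    [[-0.3,4,0,1,0],[-0.3,5,0,0,0],[-0.3,5,0,0,0],[-0.3,5,0,0,0],[-0.3,5,0,0,0],[-0.3,5,0,0,0],[-0.3,5,0,0,0],[-0.3,4,0,0,0],[-0.3,0,0,0,0],[-0.3,0,0,0,0]],
  ],
)

```text
t: 24.25
ee_pos: [0.5037, 0.193, 0.1128]
orientation: [-0.001, 0.567, 0.824, -0.0]
contact_force: [-0.4, -0.7, -1.0]
finger_gap: 0.0592
```

```bash
python3 pic.py 22
python3 - <<'E'
from pl import *
t,s=pickle.load(open("v22.pkl","rb")); crop(s['frame'],260,150,360,250,6,'pics/s22.png')
E
```

```text
t 24.25 ee [0.5037 0.193  0.1128] tool d mm [-227.2    0.3  112.6]
tool y ang deg 20.93 z [-0.001  0.001 -1.   ] gap 0.05920787729222699 F [-0.41 -0.71 -1.04]
yaw about tool z 0.0006077849582082351
```

View pics/s22.png

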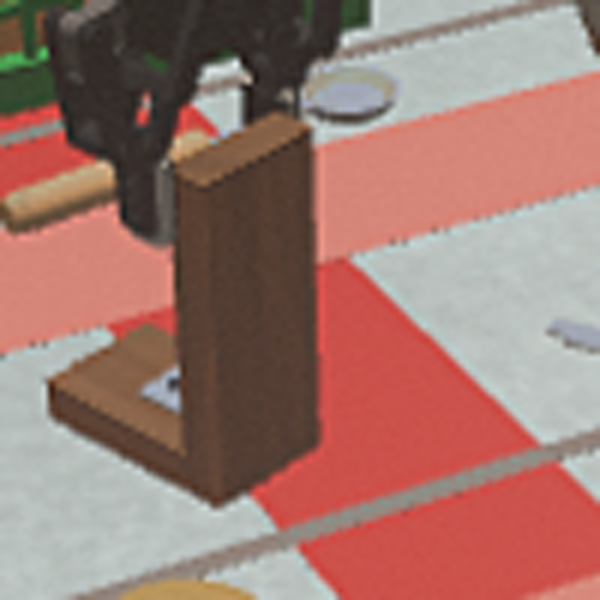

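Run:
```python
from an import *
an(22,(218,506),(207,189),(50,412),260,150)
from cell import viewer
t=pickle.load(open("v22.pkl","rb"))[0]; crop(t['frame'],180,150,330,260,5,'pics/t22.png')
```

```text
[ 0.4847  0.1618 -0.0008] -0.0219
[0.4861 0.1579 0.1459] -0.026
[0.45   0.2525 0.0027] 0.0752
up 88.39140997303778 0.14674845908365997
foot 2.049233542994173 0.0971618980749081
```

View pics/t22.png

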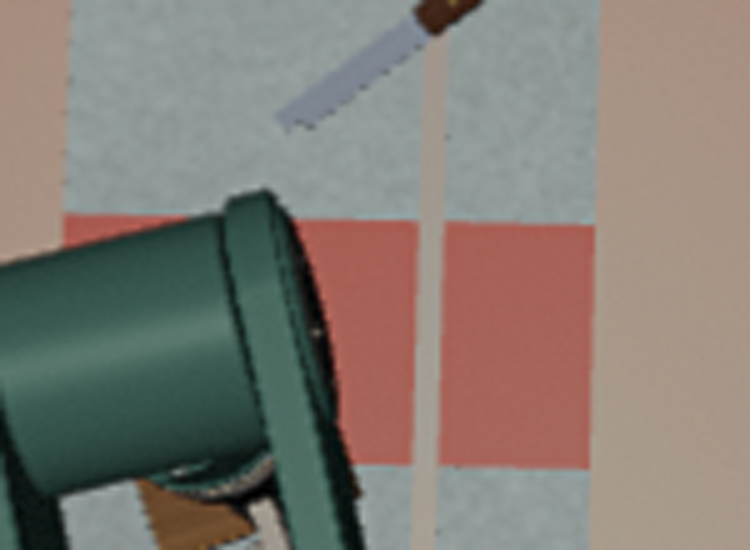

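It reads about 88.5° and is effectively on its foot. I'll open the fingers briefly to let it settle, then check.

Request:
step_arm(
  series=[
    [[-0.4,0,0,0,0],[-0.45,0,0,0,0],[-0.5,0,0,0,0],[-0.55,0,0,0,0],[-0.6,0,0,0,0],[-0.6,0,0,0,0],[-0.6,0,0,0,0],[-0.6,0,0,0,0],[-0.6,0,0,0,0],[-0.6,0,0,0,0]],
  ],
)

```text
t: 25.35
ee_pos: [0.5042, 0.1926, 0.1133]
orientation: [0.0, 0.567, 0.824, 0.0]
contact_force: [-0.8, 0.2, -0.1]
finger_gap: 0.0685
```

```bash
python3 pic.py 23
python3 - <<'E'
from pl import *
t,s=pickle.load(open("v23.pkl","rb")); crop(s['frame'],260,150,360,250,6,'pics/s23.png')
E
```

```text
t 25.35 ee [0.5042 0.1926 0.1133] tool d mm [-2.265e+02 -1.000e-01  1.133e+02]
tool y ang deg 20.91 z [ 0.  0. -1.] gap 0.06851744619877302 F [-0.83  0.16 -0.11]
yaw about tool z 0.0002516768366813693
```

View pics/s23.png

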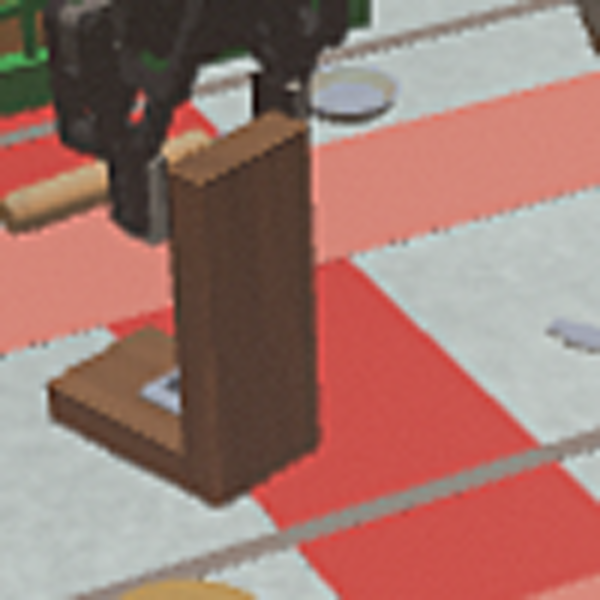

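It is released and standing flat on its foot, with the corner's near end at about (218, 506) in the crop. I'll centre the hand on the upright and grip it again more firmly for the slide.

Request:
step_arm(
  series=[
    [[-0.6,-5,0,0,0],[-0.6,-5,0,0,0],[0,0,0,0,0],[0.3,0,0,0,0],[0.5,0,0,0,0],[0.7,0,0,0,0],[0.7,0,0,0,0],[0.7,0,0,0,0],[0.7,0,0,0,0],[0.7,0,0,0,0]],
  ],
  force=40,
)

```text
t: 26.45
ee_pos: [0.508, 0.1832, 0.1135]
orientation: [0.0, 0.567, 0.824, 0.0]
contact_force: [0.9, -2.8, 1.7]
finger_gap: 0.0596
```

```bash
python3 -c "
from d import *; to([.5550,-.080,.1132],2.6)"
```

```text
t 26.45 ee [0.508  0.1832 0.1135] tool d mm [-262.7  -50.     0.4]
tool y ang deg 20.91 z [ 0.001 -0.    -1.   ] gap 0.059637910676295834 F [ 0.93 -2.82  1.74]
yaw about tool z 0.3196067804796008
```

Request:
step_arm(
  series=[
    [[0.7,-5,-1,0,0],[0.7,-12,-2.2,0,0],[0.7,-15,-3,0,0],[0.7,-15,-3,0,0],[0.7,-15,-3,0,0],[0.7,-15,-3,0,0],[0.7,-15,-3,0,0],[0.7,-15,-3,0,0],[0.7,-15,-2.8,0,0],[0.7,-10,-2,0,0]],
  ],
)

```text
t: 27.45
ee_pos: [0.5307, 0.0493, 0.1137]
orientation: [-0.0, 0.568, 0.823, 0.0]
contact_force: [-0.3, 4.5, 6.5]
finger_gap: 0.0595
```

```bash
python3 -c "
from d import *; to([.5550,-.080,.1132],2.6)
from cell import viewer
s=viewer.get_image('side'); crop(s['frame'],260,130,400,250,5,'pics/s24.png')"
```

```text
t 27.45 ee [0.5307 0.0493 0.1137] tool d mm [-129.5  -23.3    0.4]
tool y ang deg 20.84 z [ 0.     0.001 -1.   ] gap 0.0595288389431489 F [-0.34  4.53  6.55]
yaw about tool z 0.3183452829785214
```

View pics/s24.png

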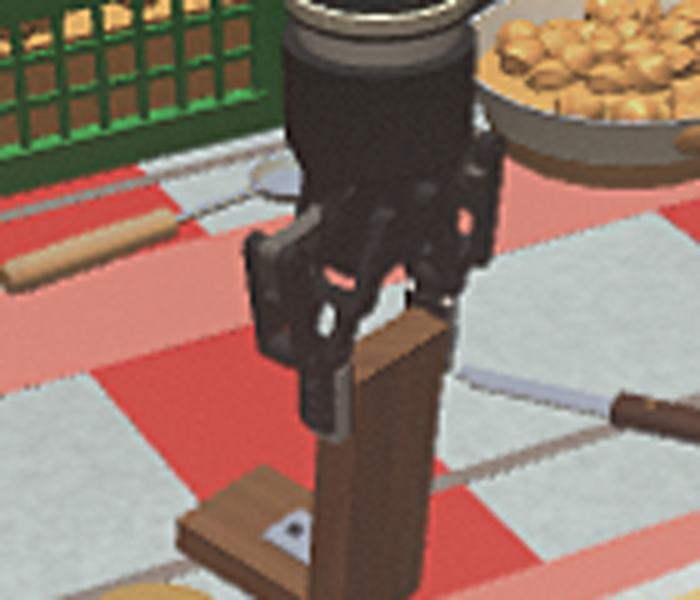

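```bash
python3 pic.py 25
python3 - <<'E'
from pl import *
t,s=pickle.load(open("v25.pkl","rb")); crop(s['frame'],280,180,380,280,6,'pics/s25.png')
E
```

```text
t 27.5 ee [0.531  0.0478 0.1137] tool d mm [-81.5  26.8 113.8]
tool y ang deg 20.79 z [ 0.    -0.001 -1.   ] gap 0.05947722236879569 F [0.3  2.   5.11]
yaw about tool z -0.001954710204054244
```

View pics/s25.png

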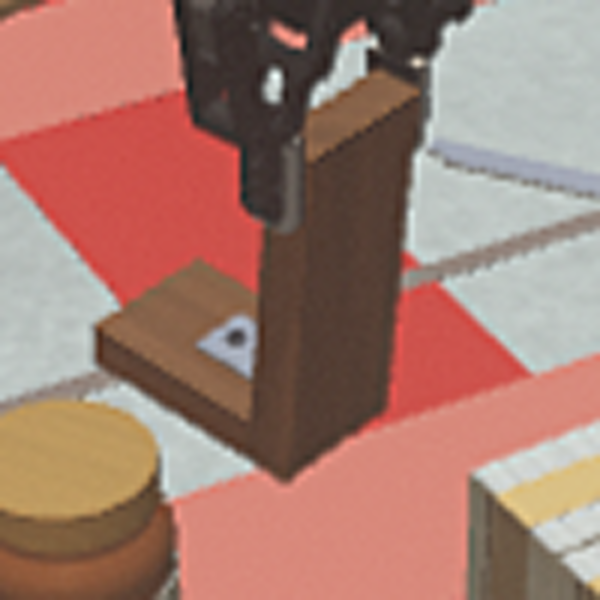

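Run:
```python
from an import *
an(25,(288,483),(308,163),(97,360),280,180,E=.4837)
an(23,(218,506),(204,189),(50,412),260,150)
```

```text
[ 0.5037  0.0367 -0.0007] -0.1455
[0.5076 0.0266 0.1449] -0.1564
[0.4689 0.1281 0.0098] -0.0478
up 85.7481700109655 0.14598164001965475
foot 6.114651225913864 0.09834156213793815
[ 0.4847  0.1618 -0.0008] -0.0219
[0.4856 0.1594 0.1454] -0.0245
[0.45   0.2525 0.0027] 0.0752
up 89.0062334331433 0.146138921667551
foot 2.049233542994173 0.0971618980749081
```

The slide tilted it back about 3.7°, with the corner still down. I'll ease it upright again with a short pressed drag away at low grip, then push it from behind at foot level, which can't tip it.

Request:
step_arm(
  series=[
    [[-0.2,3,0,0.5,0],[-0.3,5,0,0.5,0],[-0.3,5,0,0,0],[-0.3,5,0,0,0],[-0.3,5,0,0,0],[-0.3,5,0,0,0],[-0.3,5,0,0,0],[-0.3,4,0,0,0],[-0.3,0,0,0,0],[-0.3,0,0,0,0]],
  ],
  force=20,
)

```text
t: 28.6
ee_pos: [0.5183, 0.0824, 0.1131]
orientation: [0.002, 0.567, 0.823, -0.001]
contact_force: [-0.2, -2.1, 4.7]
finger_gap: 0.0596
```

```bash
python3 pic.py 26
python3 - <<'E'
from pl import *
t,s=pickle.load(open("v26.pkl","rb")); crop(s['frame'],280,180,380,280,6,'pics/s26.png')
E
```

```text
t 28.6 ee [0.5183 0.0824 0.1131] tool d mm [-117.9   26.1  113.7]
tool y ang deg 20.87 z [ 0.002 -0.005 -1.   ] gap 0.05957177710744662 F [-0.22 -2.11  4.69]
yaw about tool z -0.0006093144712362442
```

View pics/s26.png

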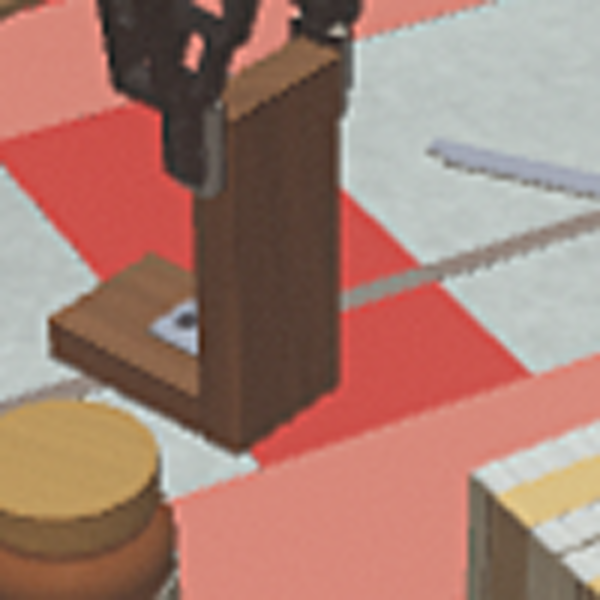

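Run:
```python
from an import *
an(26,(241,454),(230,121),(51,355),280,180,E=.4837)
```

```text
[0.4954 0.0585 0.0012] -0.1222
[0.4949 0.0598 0.1476] -0.1209
[ 4.596e-01  1.522e-01 -1.000e-04] -0.0219
up 90.53227402565089 0.14641145433673525
foot -0.7065967564126102 0.10030336811738824
```

It is flat on its foot again, at 90.5° / -0.7° within error. While still holding it I'll do the turn and the sideways shift, which don't roll it over the corner, and leave a straight push for last.

Request:
step_arm(
  series=[
    [[-0.3,0,0,-0.5,0.06],[-0.3,0,0,-0.5,0.065],[-0.3,0,0,0,0.065],[-0.3,0,0,0,0.065],[-0.3,0,0,0,0.065],[-0.3,0,7,0,0],[-0.3,0,7,0,0],[-0.3,0,7,0,0],[-0.3,0,7,0,0],[-0.3,0,0,0,0]],
  ],
)

```text
t: 29.7
ee_pos: [0.5449, 0.0853, 0.1132]
orientation: [-0.001, 0.691, 0.723, -0.001]
contact_force: [-2.1, 0.4, 5.6]
finger_gap: 0.0596
```

```bash
python3 pic.py 27
python3 - <<'E'
from pl import *
t,s=pickle.load(open("v27.pkl","rb")); crop(s['frame'],280,160,400,280,5,'pics/s27.png');crop(t['frame'],240,150,400,270,4,'pics/t27.png')
E
```

```text
t 29.7 ee [0.5449 0.0853 0.1132] tool d mm [-105.9   35.6  113.2]
tool y ang deg 2.59 z [-0.003 -0.001 -1.   ] gap 0.05957439710122137 F [-2.05  0.41  5.58]
yaw about tool z -0.3195355151694421
```

View pics/s27.png

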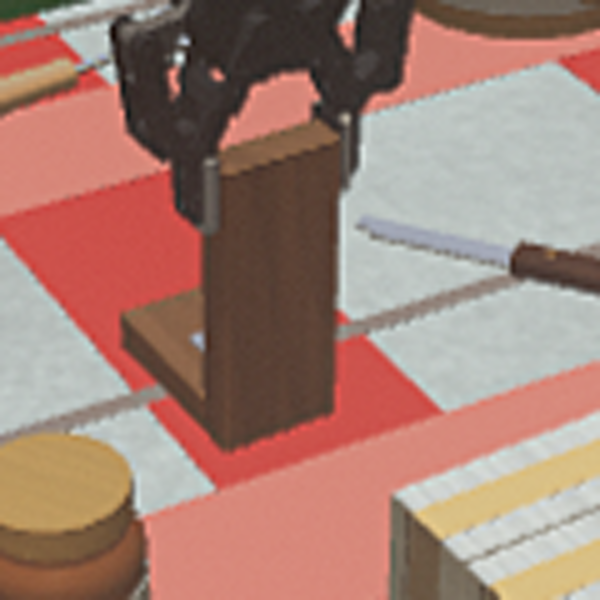

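View pics/t27.png

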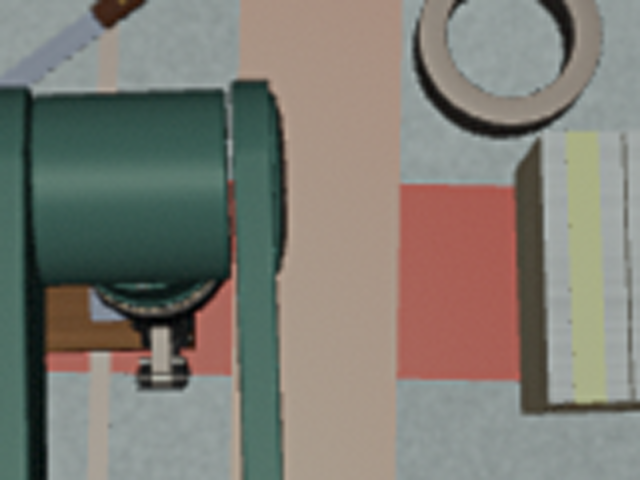

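Run:
```python
from h import *; import pickle
t,s=pickle.load(open("v27.pkl","rb"))
g=lambda x,y,z:onz(s,(x/5+280-.4,y/5+160-.4),z)
a=g(229,451,0);b=g(334,411,0);f=g(124,341,0)
print(a,b,f,np.degrees(np.arctan2(*(b-a)[1::-1])),np.linalg.norm(b-a),np.linalg.norm(f-a))
T=lambda x,y,z:onz(t,(x/4+240-.375,y/4+150-.375),z)
print(T(522,413,0),T(515,172,0), T(548,404,.13),T(540,138,.13))
# side face bottom edge foot
```

```text
[0.51680823 0.07145424 0.        ] [0.57432993 0.07458201 0.        ] [0.51339233 0.17393658 0.        ] 3.1124222954997074 0.0576066741934549 0.10253925360031502
[ 0.48286938 -0.12734106  0.        ] [ 0.63085774 -0.12121913  0.        ] [ 0.48095217 -0.12578491  0.13      ] [ 0.62845411 -0.11968123  0.13      ]
```

The stop stands square: its corner edge angle is 3.1° against the row's 2.4°, and its corner middle is at (0.546, 0.073). I'll release, back out over the foot and drop behind the toe.

Request:
step_arm(
  series=[
    [[-0.5,0,0,0,0],[-0.8,0,0,0,0],[-0.9,0,0,0,0],[-0.9,10,0,0,0],[-0.9,17,0,0,0],[-0.9,17,0,0,0],[-0.9,17,0,0,0],[-0.9,17,0,0,0],[-0.9,17,0,0,0],[-0.9,17,0,0,0]],
  ],
)

```text
t: 30.8
ee_pos: [0.5401, 0.1998, 0.1132]
orientation: [-0.0, 0.691, 0.723, -0.0]
contact_force: [0.4, 0.3, 0.5]
finger_gap: 0.0807
```

Request:
step_arm(
  series=[
    [[0.3,4,0,0,0],[0.3,0,0,0,0],[0.3,0,0,13,0],[0.3,0,0,15,0],[0.3,0,0,15,0],[0.3,0,0,15,0],[0.3,0,0,15,0],[0.3,0,0,15,0],[0.3,0,0,10,0],[0.3,0,0,6,0]],
  ],
)

```text
t: 31.8
ee_pos: [0.5395, 0.2022, 0.0077]
orientation: [-0.001, 0.691, 0.723, -0.001]
contact_force: [0.2, -0.6, -0.2]
finger_gap: 0.0296
```

```bash
python3 pic.py 28
python3 - <<'E'
from pl import *
t,s=pickle.load(open("v28.pkl","rb")); crop(s['frame'],270,140,390,260,5,'pics/s28.png');crop(t['frame'],220,150,380,270,4,'pics/t28.png')
E
```

```text
t 31.8 ee [0.5395 0.2022 0.0077] tool d mm [-223.    35.5    7.7]
tool y ang deg 2.58 z [-0.002 -0.    -1.   ] gap 0.029565716440648298 F [ 0.16 -0.58 -0.17]
yaw about tool z -0.31973703166439593
```

View pics/s28.png

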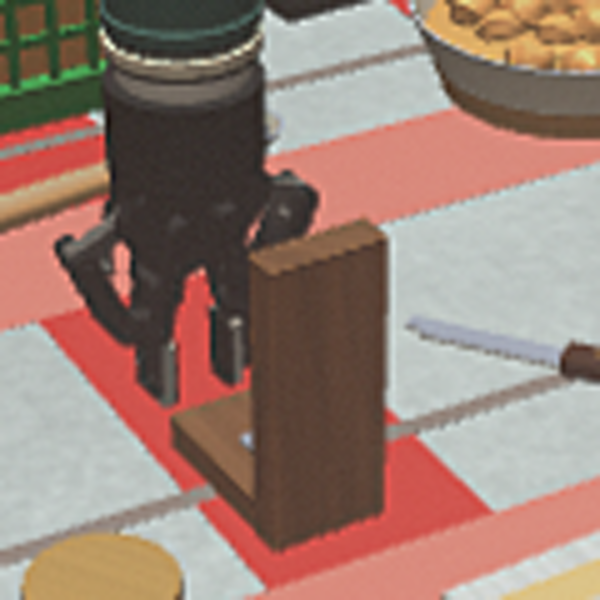

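View pics/t28.png

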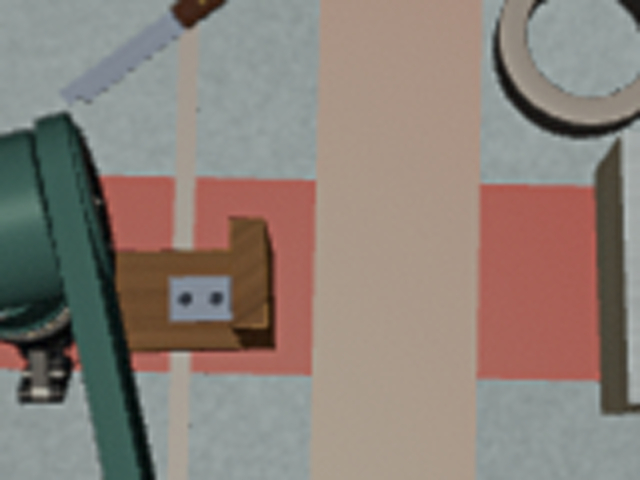

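Run:
```python
from h import *; import pickle
t,s=pickle.load(open("v28.pkl","rb"))
T=lambda x,y,z:onz(t,(x/4+220-.375,y/4+150-.375),z)
print(T(265,218,.15),T(270,328,.15),T(274,349,0))
g=lambda x,y,z:onz(s,(x/5+270-.4,y/5+140-.4),z)
print(g(278,552,0),g(383,511,0), g(173,442,0))
```

```text
[0.57637475 0.07494241 0.15      ] [0.5167064  0.07081684 0.15      ] [0.51762552 0.07297353 0.        ]
[0.51605328 0.07101558 0.        ] [0.57392027 0.07480986 0.        ] [0.5125901  0.17341028 0.        ]
```

Both fingers are centred behind the toe. Now the straight push, stopping about 15 mm short for a check.

Request:
step_arm(
  series=[
    [[0.3,-10,0,0,0],[0.3,-5,0,0,0],[0.3,-5,0,0,0],[0.3,-10,0,0,0],[0.3,-15,0,0,0],[0.3,-18,0,0,0],[0.3,-18,0,0,0],[0.3,-18,0,0,0],[0.3,-18,0,0,0],[0.3,-18,0,0,0]],
  ],
)

```text
t: 32.9
ee_pos: [0.5463, 0.066, 0.0097]
orientation: [0.0, 0.691, 0.723, 0.0]
contact_force: [-0.7, 2.5, 0.4]
finger_gap: 0.0299
```

Request:
step_arm(
  series=[
    [[0.3,-15,0,0,0],[0.3,-12,0,0,0],[0.3,-10,0,0,0],[0.3,-8,0,0,0],[0.3,-6,0,0,0],[0.3,-5,0,0,0],[0.3,-3,0,0,0],[0.3,-2,0,0,0],[0.3,-1,0,0,0],[0.3,0,0,0,0]],
  ],
)

```text
t: 33.9
ee_pos: [0.549, 0.0056, 0.0092]
orientation: [0.0, 0.691, 0.723, -0.0]
contact_force: [0.6, 0.6, 0.1]
finger_gap: 0.0302
```

```bash
python3 pic.py 29
python3 - <<'E'
from pl import *
t,s=pickle.load(open("v29.pkl","rb")); crop(s['frame'],290,160,450,300,5,'pics/s29.png');crop(t['frame'],290,170,450,270,5,'pics/t29.png')
E
```

```text
t 33.9 ee [0.549  0.0056 0.0092] tool d mm [-26.2  34.8   9.2]
tool y ang deg 2.59 z [-0. -0. -1.] gap 0.03018586164203406 F [0.6  0.6  0.15]
yaw about tool z -0.31953920664964075
```

View pics/s29.png

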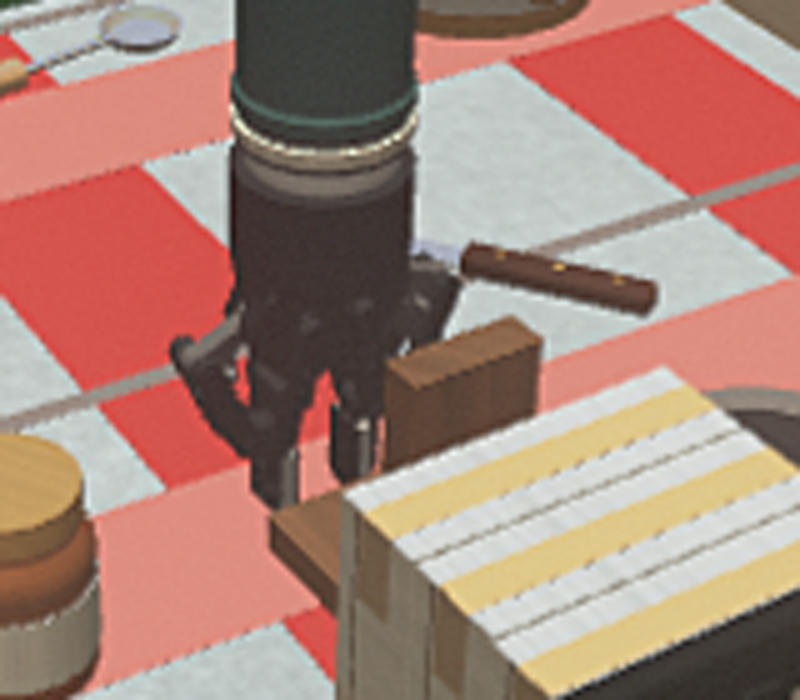

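View pics/t29.png

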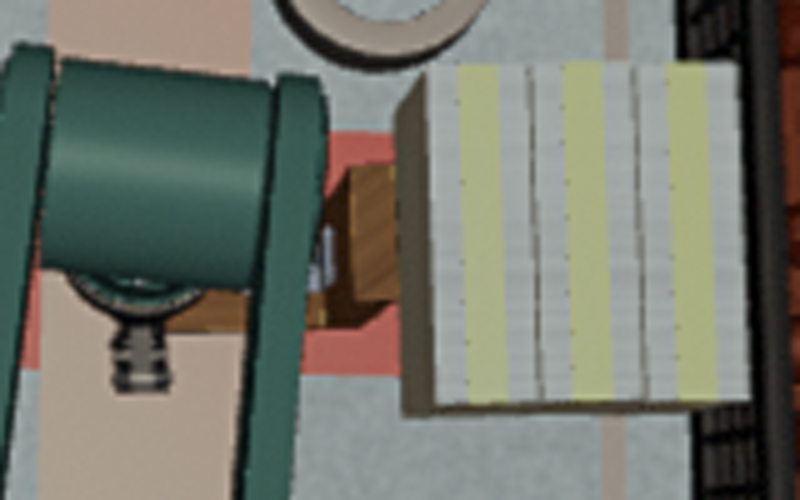

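Run:
```python
from h import *; import pickle
t,s=pickle.load(open("v29.pkl","rb"))
T=lambda x,y,z:onz(t,(x/5+290-.4,y/5+170-.4),z)
print("stop",T(396,165,.15),T(399,301,.15))
print("carton top",T(427,66,.13),T(435,404,.13), "bottom",T(395,105,0),T(403,418,0))
g=lambda x,y,z:onz(s,(x/5+290-.4,y/5+160-.4),z)
print("stop side",g(387,362,.15)," inner; outer",g(400,388,.15),g(540,338,.15))
print("carton side",g(347,496,.13),g(665,368,.13))
```

```text
stop [ 0.58387193 -0.10485938  0.15      ] [ 0.52456167 -0.10689141  0.15      ]
carton top [ 0.63144652 -0.12048352  0.13      ] [ 0.48144582 -0.1257239   0.13      ] bottom [ 0.63589473 -0.12171366  0.        ] [ 0.482081   -0.12753441  0.        ]
stop side [ 0.52074684 -0.09039753  0.15      ]  inner; outer [ 0.51614538 -0.10672614  0.15      ] [ 0.57984127 -0.10536464  0.15      ]
carton side [ 0.47937297 -0.1306111   0.13      ] [ 0.62823834 -0.12281561  0.13      ]
```

The gap is about 17–20 mm (back face y ≈ -0.106, carton face y ≈ -0.124), and it is square and centred. Final slow push of 17 mm.

Request:
step_arm(
  series=[
    [[0.3,-2,0,0,0],[0.3,-3,0,0,0],[0.3,-3,0,0,0],[0.3,-3,0,0,0],[0.3,-2,0,0,0],[0.3,-2,0,0,0],[0.3,-1,0,0,0],[0.3,-1,0,0,0],[0.3,0,0,0,0],[0.3,0,0,0,0]],
  ],
)

```text
t: 35.0
ee_pos: [0.5497, -0.0116, 0.0092]
orientation: [0.0, 0.691, 0.723, -0.0]
contact_force: [0.6, -0.2, -0.6]
finger_gap: 0.0297
```

Request:
step_arm(
  series=[
    [[0.3,10,0,0,0],[0.3,20,0,0,0],[0.3,25,0,0,0],[0.3,25,0,-10,0],[0.3,25,0,-25,0],[0.3,20,0,-30,0],[0.3,20,0,-30,0],[0.3,20,0,-30,0],[0.3,10,0,-30,0],[0.3,0,0,0,0]],
  ],
)

```text
t: 36.0
ee_pos: [0.5444, 0.166, 0.1703]
orientation: [0.003, 0.69, 0.724, 0.005]
contact_force: [0.9, -0.3, 0.7]
finger_gap: 0.0296
```

```bash
python3 pic.py 30
python3 - <<'E'
from pl import *
t,s=pickle.load(open("v30.pkl","rb")); crop(s['frame'],290,160,450,300,5,'pics/s30.png');crop(t['frame'],290,170,450,270,5,'pics/t30.png')
cv2.imwrite("pics/full30.png",t['frame'])
E
```

```text
t 36.0 ee [0.5444 0.166  0.1703] tool d mm [-187.1   29.9  170.3]
tool y ang deg 2.73 z [ 0.011  0.003 -1.   ] gap 0.02962657099839551 F [ 0.9  -0.29  0.7 ]
yaw about tool z -0.317079062689422
```

View pics/s30.png

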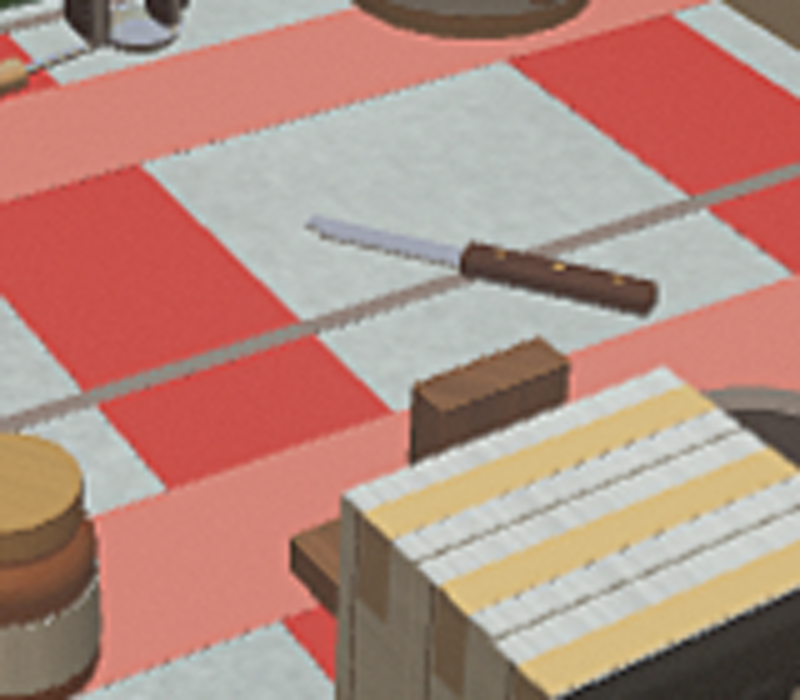

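View pics/t30.png

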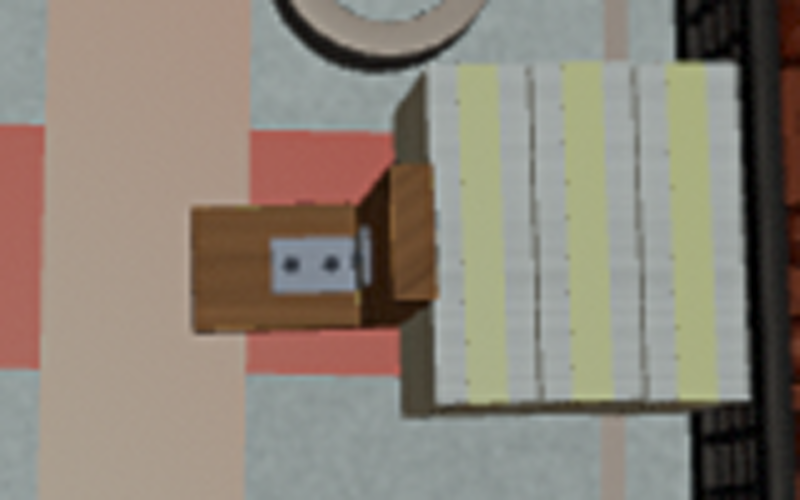

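Run:
```python
from h import *; import pickle
t,s=pickle.load(open("v30.pkl","rb"))
T=lambda x,y,z:onz(t,(x/5+290-.4,y/5+170-.4),z)
a,b=T(433,164,.15),T(437,300,.15)
print("stop back",a,b,"toe",T(191,207,.02),T(191,331,.02))
print("carton top",T(427,66,.13),T(435,404,.13))
g=lambda x,y,z:onz(s,(x/5+290-.4,y/5+160-.4),z)
print("stop side outer",g(430,412,.15),g(568,362,.15), "inner",g(413,383,.15),g(543,338,.15))
print("carton side",g(347,496,.13),g(665,368,.13))
```

```text
stop back [ 0.58469475 -0.12098744  0.15      ] [ 0.52536249 -0.1233932   0.15      ] toe [ 0.58050581 -0.02152544  0.02      ] [ 0.52063494 -0.0226113   0.02      ]
carton top [ 0.63144652 -0.12048352  0.13      ] [ 0.48144582 -0.1257239   0.13      ]
stop side outer [ 0.51774323 -0.12455953  0.15      ] [ 0.57994488 -0.1233584   0.15      ] inner [ 0.52203084 -0.10641297  0.15      ] [ 0.58083586 -0.10591857  0.15      ]
carton side [ 0.47937297 -0.1306111   0.13      ] [ 0.62823834 -0.12281561  0.13      ]
```

View pics/full30.png

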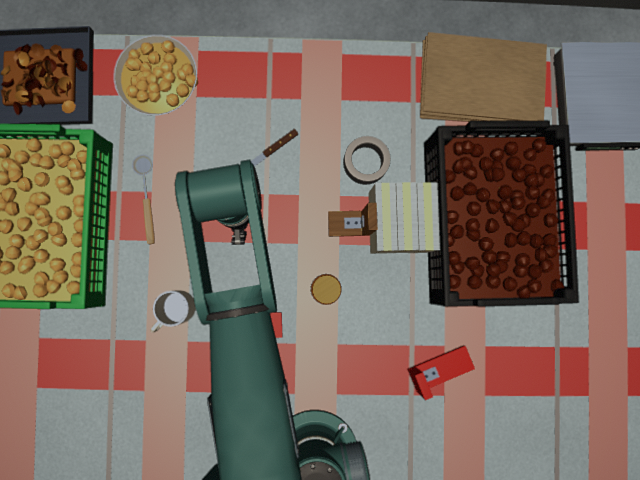

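The back face is 1–3 mm from the carton face, square and centred within about 2 mm. The cartons and bystanders haven't moved, and the arm is clear. Handing in.

```bash
python3 -c "
from cell import env
print(env.finish_job()); print(env.sense()['t'])"
```

```text
the job is handed in; nothing more can be done
None
the job is handed in; nothing more can be done
```

The end stop is back on its foot with its upright against the middle of the last carton. I handed the job in at about 36 s; no verdict was reported.

**How it went:**
- **Rolling up:** I gripped the free end of the upright across its width with 20 N and rolled the stop up over its corner. From about 35° it stuck in the pads, so I worked it round with small shakes and a pressed drag away from the cartons.
- **Corner height:** When it stuck, the corner lifted to my estimate of 20 mm (limit 25 mm). After that it stayed at or below about 8 mm in the still pictures. I have no height readings during the shakes themselves.
- **Moving to the row:** My first slide while gripping it tilted it back about 4°, so I stood it up again. I then turned and shifted it in the grip, and pushed it up to the row from behind its foot.

**Last checks:**

| Check | Top view | Side view | Allowed |
|---|---|---|---|
| Gap to the carton face | about 1 mm | about 3 mm | 10 mm |
| Angle to the carton face | under 1° | about 2° | 10° |
| Distance from the carton's middle | about 2 mm | about 5 mm | 40 mm |

- The two views differ by a few mm, close to the 2 mm calibration error.
- The stop stood flat on its foot and the arm was clear of everything.
- The measured carton edges had not moved, and the jar, mug, tape roll and spoon looked unmoved. The arm hides part of the knife in the last top view, but in the side view it looked unmoved.
- I had no direct reading of how fast the stop turned during the shakes. I only estimated it to be under the 3.5 rad/s limit.

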